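# Turn a module board over in the test cradle

## Robot

A 6-joint arm with a two-finger parallel gripper is mounted at the origin on the work surface. World frame = base frame: x ahead of the robot, y to its left, z up, the work surface at z = 0. Lengths are in m, angles in degrees, forces in N, time in s.
With the tool pointing down it reaches from about 0.4 to 0.825 m from the base axis. Payload 7 kg.
Tool frame: the origin (TCP) lies midway between the tips of the shut fingers; the grasp point (between the pads) lies 19 mm behind it (r.grip_depth is the distance from the TCP to the grasp point, in m); z points along the fingers, y is the line along which they close (so a half turn about z gives the same grasp; the last joint's range is limited). The gripper opens to 88 mm and grips with 3 to 60 N. Pads are 19 mm wide; open, the fingers measure 130 mm over their backs; the gripper's body (78 mm by 193 mm) begins 47 mm behind the grasp point.
Start: joints at [16.507, 20.546, 0.682, 0, -70.136, -16.507], TCP at [0.675, -0, 0.227] pointing down, gripper open.
Joint ranges: [-176.03, 176.03], [-82.01, 121.73], [-58.28, 71.71], [-173.87, 95.51], [-174.79, -0.11], [-173.66, 173.66]. Speed limits (degrees/s): [136.94, 136.94, 172.46, 180, 180, 180].

## Interface

Orientations are given as [roll, pitch, yaw] about the fixed x, y, z axes, in that order (R = Rz(yaw) Ry(pitch) Rx(roll)).
In Python, from plant import r, capture, close_job, search_frame, outline_of gives the robot as it stands.
- The arm moves only by the shell command python3 -m creep 'ROWS' [FORCE]. ROWS is JSON, a list of rows, each a list of 7 numbers: the finger opening in mm, from 0 to 87.6, then the shift along the world's x, y, z in units of 25 mm (1.0 is 25 mm), then the turn, a rotation vector about the world's x, y, z in degrees. In form: [[hand, x, y, z, ax, ay, az], ...]. A call has 1 to 8 rows; each row shifts and turns the commanded pose from where the row before left it; what a row does not reach is not made up. A row lasts 1/12 s, in which the tool goes at most 41.7 mm and 7.16 degrees, less where a joint would pass 70% of its speed; a pose out of reach is approached as far as the arm can. A call is refused whole if a number of a shift passes 1 or a number of a turn 7.16, either way. A call with a gripper value outside its range is refused whole. The fingers move at their own pace and stop on an object; FORCE is the grip in N (left out, the last holds). Time passes only in rows, so rows that do not move let the fingers close. It gives the time, the measured TCP pose, the force, the opening and the grip force at its end, in the units of the state.
- r.get_state(): the state, without advancing time (a new reading comes with each control period).
- capture(name): name is "scene" or "side" or "wrist"; returns a dict with "frame" (400x640x3 uint8, red, green, blue), "K" (3x3 intrinsics, pixels), "origin" and "rotation" of the camera in the world. Camera axes: x right, y down, z forward; pixel columns grow to the right and rows downward; lengths in m; the calibration is good to about 2 mm. A picture is of the moment at which its call begins. There is no depth.
- close_job(): hands the job in; it is judged then, once.
Trained networks look in a picture, given as the dict that the camera call returned (one of the last four; its "shot" number tells which), for a name from the list of things; names that differ only in an ending like _2 or _b are one class to them, and where a whole thing is asked for, a point or a joint stands for the part that bears it (a point fixed in the world has none). Each returns a list of dicts, best first, with "conf" (0 to 1); they miss things now and then, are a little off and sometimes report something else, mostly with a low value. They report only what shows in the picture. A call takes as long as a camera call. They do not tell look-alikes from the thing itself.
- search_frame(picture, target): "bbox" ([left, top, right, bottom] in pixels, round what is visible of it).
- outline_of(picture, target): "region" (400x640 bool, what is visible of it) and "bbox" ([left, top, right, bottom] in pixels, round what is visible of it).
The state is a dict: "time_s": time; "joints": joint angles; "qd": joint speeds; "joint_torque": joint torques, N m; "tcp_pos": TCP position; "eef_rot": TCP orientation; "contact_force": force on the tool from outside, world axes, zero at the start; "moment": the same for the moment, N m; "gripper_width": finger opening in m; "gripper_force": force on a finger pad.
Only numpy, scipy, OpenCV 4.12 (cv2) and the standard library are available. Lean on these libraries where they do the work, as an engineer would, in place of code of your own. Each camera call takes 0.05 s, during which the arm holds its last target. There are 200 camera calls.

## Task

Lift the big module board off the plain stand, turn it over so that its bare metal face looks outwards, and stand it fully home in the test cradle, without dropping it. Then swing the cradle's keeper arm all the way across in front of the board, and after that push the switch unit's sprung knob down, turn it a quarter turn clockwise to its stop and let it spring back up. Do not disturb the other things on the bench.

Things in the scene. Friction and masses are not known exactly. Their poses are not given: they have to be found in the camera images.
- board: module board: aluminium slab 140 wide x 100 tall x 8 mm thick, about 0.3 kg. Origin at the slab's centre; x points out of the component face (dark green, two steel cans 7 mm proud), y along the width, z up the height. The other face is flat bare aluminium with two thin dark discs. It starts leaning on the stand, component face outwards, z up the slope
- board_top (a point): middle of the board's upper long edge (board z = +50 mm). Both faces are flat for 45 mm below this edge, so it can be gripped here across the 8 mm thickness, tool tilted along the slope. The cans lie within 36 mm of the middle in y, at board z = -44 to +2 mm
- stand: plain grey plastic stand, fixed; the board starts on it. Origin on the bench under its trough line, +x is where its sloped face looks (to the robot's left). The slope leans back 0.61 rad (35 deg) from upright, towards -x. Base 130 x 190 mm. Two rails 16 mm wide at y = -58 and +58 mm run 75 mm up the slope behind the board, open between them
- stand_trough (a point): middle of the trough in which the board's lower edge sits, 22 mm above the bench, under the middle of the board's thickness. Floor square to the slope, 172 mm long; front lip 8 mm high, 7 mm of play in front of the board
- cradle: aluminium test cradle, fixed: the same leaning rest as the stand (same origin, axes, slope, trough 22 mm up, lip, rails) plus low end cheeks 160 mm apart inside, 14 mm high, and the keeper arm on a post at its +y end. The cans of a turned board go between the rails
- cradle_seat (a point): where the centre of a fully seated board is: (-28.6, 0, 63.0) mm in the cradle's frame (up to 10 mm either way in y is fine). Axes as the cradle's, not tilted. The seated board leans back 0.61 rad on the rails, lower edge down in the trough; turned over, its x axis points back and down into the rails
- keeper (a joint): keeper arm's angle, rad: 0 = pointing straight out along the cradle's +x (open), 1.57 = at its stop, across in front of the board along the cradle's -y (closed). Vertical hinge, turns clockwise from above as it closes, light friction, stays where left; starts part open
- keeper_hinge (a point): on the keeper's hinge axis, 42 mm above the bench, at cradle (0, 100, 42) mm. The steel arm is 12 mm wide, 44 to 54 mm above the bench
- keeper_pin (a point): upright black handle pin at the end of the keeper arm, 80 mm from the hinge, 16 mm diameter, rising from 54 to 100 mm above the bench; this point is on its axis 82 mm above the bench. It can be pinched from above or pushed
- switch_box: grey switch unit, fixed, 120 x 90 mm and 60 mm high, sprung knob on top. Origin at the centre of its underside
- knob_press (a joint): how far the knob is pushed down, m: 0 = up, 0.008 = fully down; spring takes about 5 N to start and 11 N fully down. The knob cannot be turned out of its start position unless it is at least about 5 mm down
- knob_turn (a joint): knob's angle, rad: 0 at the start, 1.57 at its stop, growing clockwise seen from above; light friction, stays where left
- knob_grip (a point): on the knob's axis in the middle of its grip bar, 106 mm above the bench when up; the bar is 62 mm long along this point's x axis, 16 mm wide along y and 28 mm tall (92 to 120 mm above the bench), on a 68 mm disc whose top is at 92 mm. The point turns with the knob
- caliper: bystander: steel caliper 190 mm long, 12 mm high, lying flat; origin under its beam's middle
- waveguide: bystander: brass flanged waveguide piece standing upright, 60 x 60 mm, 86 mm high; origin under its centre
- small_board: bystander: small board 90 x 60 mm lying flat, 12 mm high; origin under its centre
- tray: bystander: grey parts tray 120 x 160 x 35 mm; origin under its centre
- torque_wrench: bystander: steel wrench 180 mm long, 18 mm high, lying flat; origin under its middle
There are look-alikes about, which are no part of the job. Leave any turquoise look-alike of the switch_box alone. Leave any red look-alike of the board alone.

How it is judged (in metres and radians):
On the way, in this order (a step that is already met when the one before it is completed fails the run):
1. the board stands turned over and fully home in the cradle, released (x of board in the frame of cradle between -0.0346 and -0.0226 m and z of board in the frame of cradle between 0.057 and 0.069 m and y of board in the frame of cradle between -0.013 and 0.013 m and angle between board's own x axis and vertical between 2.0808 and 2.2808 rad and angle between the y axis of board and the y axis of cradle, either way round below 0.1 rad and contact force between the fingers and board below 0.1 N), for 0.3 s.
2. the keeper arm is swung across in front of the board (value of joint keeper above 1.4 rad), for 0.1 s.
3. the knob is pushed down (value of joint knob_press above 0.005 m), for 0.05 s.
4. the knob is turned a quarter turn (value of joint knob_turn above 1.35 rad), for 0.1 s.
At the end, for the whole second after the job is handed in: The board rests in the cradle bare face outwards: centre within 6 mm of its seated place in the cradle's x and z and 13 mm in y, lean within 0.10 rad, width along the cradle within 0.10 rad, at rest and released; keeper beyond 1.4 rad; knob turned beyond 1.35 rad and sprung up to within 2 mm (all of step 1 and linear speed of board below 0.02 m/s and angular speed of board below 0.1 rad/s and value of joint keeper above 1.4 rad and value of joint knob_turn above 1.35 rad and value of joint knob_press below 0.002 m); the robot touches nothing.
It fails at once if the board is dropped (faster than 0.6 m/s while not held) (contact force between the fingers and board below 0.1 N and linear speed of board above 0.6 m/s).
It fails at once if a bystander is disturbed (moved more than 25 mm) (distance of any of caliper, waveguide, small_board, tray, torque_wrench from where it was at the start of the episode above 0.025 m).
It also fails if it takes over 72 s, if anything falls off the work surface, if the arm or the gripper's body presses on something with over 40 N, if the wrist force passes 120 N, or if a joint passes its speed limit or range.

## Working session

There is one attempt and no reset: what is moved stays moved. The work goes in short steps, Python scripts to look and compute and a shell command to move; the robot and the scene stay as the last step left them, time stands still between calls to the robot, and variables do not carry over. Pictures are saved under pics/ and viewed, at most 10 in all, crops included, and the job is handed in when it is done.

```bash
mkdir -p pics; ls
cat > h.py <<'E'
import numpy as np, cv2
from plant import r, capture, close_job, search_frame, outline_of
def save(c,n): cv2.imwrite(f'pics/{n}.png',cv2.cvtColor(c['frame'],cv2.COLOR_RGB2BGR))
E
python3 - <<'E'
from h import *
names="board stand cradle keeper keeper_pin switch_box knob_grip caliper waveguide small_board tray torque_wrench".split()
for n in ["scene","side"]:
    c=capture(n); save(c,n+'0')
    np.savez(f'{n}.npz',K=c['K'],o=c['origin'],R=c['rotation'])
    print(n,np.round(c['K'],1).tolist(),np.round(c['origin'],3),np.round(c['rotation'],3).tolist())
    for t in names:
        print(t,[(round(float(d['conf']),2),np.round(d['bbox']).tolist()) for d in search_frame(c,t)[:3]])
print(r.get_state())
E
```

```text
pics
scene [[449.2, 0.0, 319.9], [0.0, 449.2, 204.4], [0.0, 0.0, 1.0]] [ 1.076 -0.26   1.055] [-147.946, -0.311, 69.085]
board [(0.98, [144.0, 169.0, 198.0, 217.0]), (0.74, [217.0, 208.0, 252.0, 267.0])]
stand [(0.67, [220.0, 214.0, 272.0, 284.0])]
cradle [(0.91, [392.0, 158.0, 429.0, 227.0])]
keeper [(0.67, [404.0, 152.0, 428.0, 175.0])]
keeper_pin [(0.76, [404.0, 156.0, 431.0, 172.0])]
switch_box [(0.97, [334.0, 219.0, 378.0, 275.0]), (0.72, [223.0, 145.0, 261.0, 195.0]), (0.61, [392.0, 152.0, 429.0, 226.0])]
knob_grip [(0.7, [227.0, 141.0, 254.0, 167.0]), (0.58, [345.0, 219.0, 367.0, 247.0])]
caliper [(0.57, [296.0, 160.0, 342.0, 213.0])]
waveguide [(0.73, [442.0, 221.0, 477.0, 258.0]), (0.71, [404.0, 154.0, 431.0, 170.0])]
small_board [(0.89, [229.0, 313.0, 270.0, 347.0])]
tray [(0.96, [382.0, 248.0, 468.0, 314.0])]
torque_wrench [(0.63, [172.0, 256.0, 196.0, 326.0])]
side [[443.3, 0.0, 313.2], [0.0, 443.3, 196.7], [0.0, 0.0, 1.0]] [ 0.241 -0.859  0.708] [-126.628, 0.139, -20.206]
board [(0.79, [192.0, 327.0, 291.0, 400.0]), (0.56, [304.0, 249.0, 376.0, 265.0])]
stand [(0.57, [23
[... 779 characters left out ...]
time_s': 1.3, 'joints': array([ 1.65075604e+01,  2.05459302e+01,  6.79306648e-01, -8.40572643e-04,
       -7.01346738e+01, -1.65071286e+01]), 'qd': array([ 0.04822642, -0.01618914, -0.18810423,  0.10786459, -0.0212016 ,
        0.07100036]), 'joint_torque': array([ 9.44469466e-04, -5.82389688e+01,  2.93297178e+01,  7.00232506e+00,
        1.21118588e-02, -2.03909781e-05]), 'tcp_pos': array([ 6.74959747e-01, -1.09146810e-05,  2.26543271e-01]), 'eef_rot': array([ 1.79998531e+02,  3.89327954e-04, -8.99998539e+01]), 'contact_force': array([ 0.01275552, -0.43505526, -1.19455471]), 'moment': array([ 0.08604239,  0.0148443 , -0.01509561]), 'gripper_force': 0.0, 'gripper_width': 0.08761733905164593}
```

```bash
python3 -c "
import cv2
for n in ['scene0','side0']:
    i=cv2.imread(f'pics/{n}.png')
    i=i[110:360,110:510] if n=='scene0' else i[110:400,150:500]
    s=2.0
    cv2.imwrite(f'pics/{n}c.png',cv2.resize(i,None,fx=s,fy=s,interpolation=cv2.INTER_CUBIC))
"
```

```text
(no output)
```

View pics/scene0c.png

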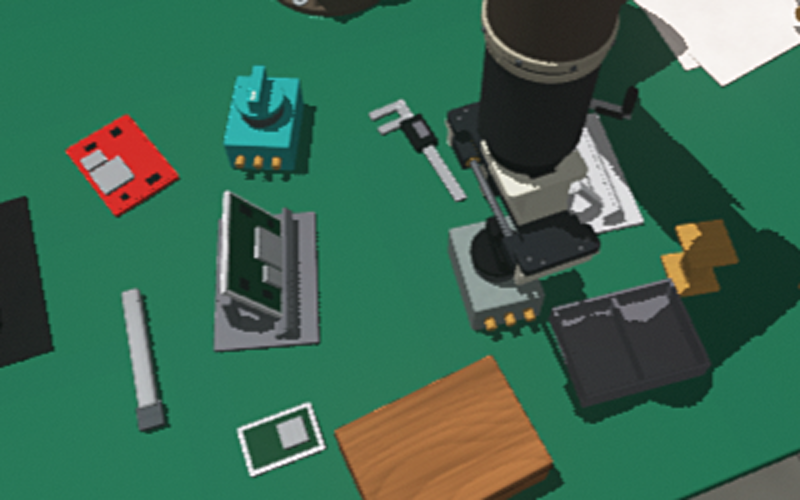

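View pics/side0c.png

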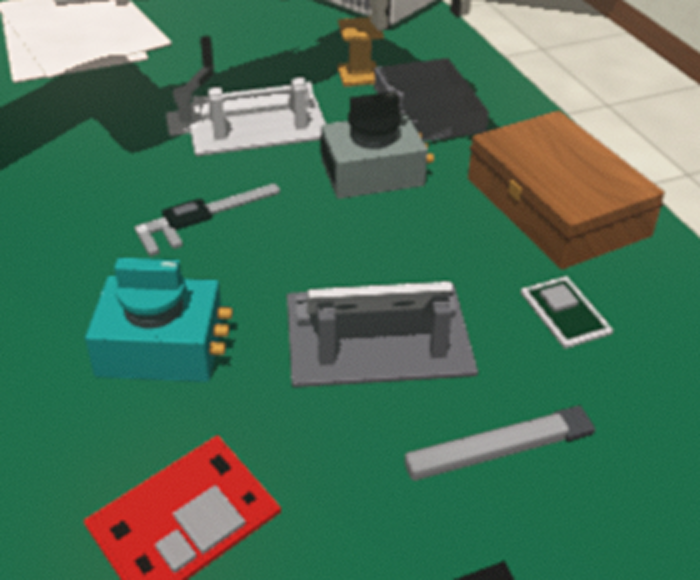

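```bash
cat >> h.py <<'E'
from scipy.spatial.transform import Rotation as Ro
from scipy.optimize import least_squares
def cam(n):
    d=np.load(f'{n}.npz'); return d['K'],d['o'],Ro.from_euler('xyz',d['R'],degrees=True).as_matrix()
def proj(n,P):
    K,o,R=cam(n); q=(np.atleast_2d(P)-o)@R@K.T; return q[:,:2]/q[:,2:]
def ray(n,uv):
    K,o,R=cam(n); return o,R@np.linalg.solve(K,[*uv,1.])
def onz(n,uv,z):
    o,d=ray(n,uv); return o+d*(z-o[2])/d[2]
def tri(u1,u2,n1='scene',n2='side'):
    (o1,d1),(o2,d2)=ray(n1,u1),ray(n2,u2)
    s=np.linalg.lstsq(np.c_[d1,-d2],o2-o1,rcond=None)[0]
    a,b=o1+s[0]*d1,o2+s[1]*d2; return (a+b)/2,np.linalg.norm(a-b)
E
python3 - <<'E'
from h import *
sc=lambda u,v:(u/2+110,v/2+110)
sd=lambda u,v:(u/2+150,v/2+110)
for n,uv in [('scene',sc(215,350)),('scene',sc(319,343)),('scene',sc(316,212)),('side',sd(288,293)),('side',sd(293,384)),('side',sd(476,374)),('side',sd(461,290)),('side',sd(199,153)),('side',sd(327,137)),('scene',sc(643,224))]:
    print(n,np.round(onz(n,uv,0.004),3))
print('board top near/far',tri(sc(222,298),sd(452,287)),tri(sc(229,192),sd(308,293)))
print('pin',tri(sc(631,95),sd(206,42)))
print('box corners z60')
for uv in [sc(477,307),sc(541,291)]: print(np.round(onz('scene',uv,.06),3))
for uv in [sd(321,142),sd(334,165),sd(424,153)]: print('side',np.round(onz('side',uv,.06),3))
E
```

```text
scene [ 0.594 -0.341  0.004]
scene [ 0.631 -0.218  0.004]
scene [ 0.448 -0.165  0.004]
side [ 0.448 -0.166  0.004]
side [ 0.412 -0.292  0.004]
side [ 0.591 -0.344  0.004]
side [ 0.633 -0.229  0.004]
side [0.418 0.136 0.004]
side [0.597 0.111 0.004]
scene [0.622 0.242 0.004]
board top near/far (array([ 0.57508031, -0.309009  ,  0.09793388]), np.float64(0.0049733632158922075)) (array([ 0.43829807, -0.26624961,  0.09858315]), np.float64(0.000738769392123577))
pin (array([0.47329994, 0.28352531, 0.08982471]), np.float64(0.0027194426154208283))
box corners z60
[ 0.678 -0.028  0.06 ]
[0.686 0.053 0.06 ]
side [0.557 0.026 0.06 ]
side [ 0.555 -0.027  0.06 ]
side [ 0.671 -0.042  0.06 ]
```

```bash
cat >> h.py <<'E'
def frame(yaw): 
    a=np.radians(yaw); X=np.array([np.cos(a),np.sin(a),0]); Y=np.array([-np.sin(a),np.cos(a),0]); return X,Y
def slope(yaw,sgn):
    """tool rotation down the slope, tool y = sgn*outward normal"""
    X,_=frame(yaw); t=.6109; s=np.sin(t)*X-np.cos(t)*np.array([0,0,1]); n=np.cos(t)*X+np.sin(t)*np.array([0,0,1])
    y=sgn*n; return np.c_[np.cross(y,s),y,s]
def go(p,R,flip=False):
    st=r.get_state(); R0=Ro.from_euler('xyz',st['eef_rot'],degrees=True).as_matrix()
    w=Ro.from_matrix(R@R0.T).as_rotvec(degrees=True); d=(np.array(p)-st['tcp_pos'])/.025
    k=int(np.ceil(max(np.abs(d).max()/1.,np.linalg.norm(w)/7.1)))
    print('t',round(st['time_s'],2),'shift',np.round(d,2),'turn',np.round(w,1),'rows',k,'each',np.round(d/max(k,1),3),np.round(w/max(k,1),2),'j',np.round(st['joints'],1),'F',np.round(st['contact_force'],1),'w',round(st['gripper_width'],4))
E
python3 - <<'E'
from h import *
for sg in (1,-1):
    R=slope(73.5,sg); top=np.array([.507,-.288,.102]); go(top-.06*R[:,2],R)
E
```

```text
t 1.3 shift [ -7.11 -12.84  -3.02] turn [  32.4   24.2 -102.7] rows 16 each [-0.444 -0.802 -0.188] [ 2.02  1.51 -6.42] j [ 16.5  20.5   0.7  -0.  -70.1 -16.5] F [ 0.  -0.4 -1.2] w 0.0876
t 1.3 shift [ -7.11 -12.84  -3.02] turn [ 22.4 -30.   71.1] rows 13 each [-0.547 -0.988 -0.232] [ 1.72 -2.31  5.47] j [ 16.5  20.5   0.7  -0.  -70.1 -16.5] F [ 0.  -0.4 -1.2] w 0.0876
```

```bash
python3 -m creep '[[87.6,-0.55,-0.99,0,1.72,-2.31,5.47],[87.6,-0.55,-0.99,0,1.72,-2.31,5.47],[87.6,-0.55,-0.99,0,1.72,-2.31,5.47],[87.6,-0.55,-0.99,0,1.72,-2.31,5.47],[87.6,-0.55,-0.99,0,1.72,-2.31,5.47],[87.6,-0.55,-0.99,0,1.72,-2.31,5.47],[87.6,-0.55,-0.99,0,1.72,-2.31,5.47],[87.6,-0.55,-0.99,0,1.72,-2.31,5.47]]' 20
python3 -m creep '[[87.6,-0.55,-0.99,-0.4,1.72,-2.31,5.47],[87.6,-0.55,-0.99,-0.4,1.72,-2.31,5.47],[87.6,-0.55,-0.99,-0.4,1.72,-2.31,5.47],[87.6,-0.55,-0.99,-0.4,1.72,-2.31,5.47],[87.6,-0.55,-0.99,-0.4,1.72,-2.31,5.47],[87.6,0,0,0,0,0,0],[87.6,0,0,0,0,0,0]]'
python3 - <<'E'
from h import *
R=slope(73.5,-1); top=np.array([.507,-.288,.102]); go(top-.06*R[:,2],R)
w=capture('wrist'); s=capture('scene')
np.savez('wrist1.npz',K=w['K'],o=w['origin'],R=w['rotation'],f=w['frame'])
np.savez('scene1.npz',f=s['frame'])
i=np.vstack([w['frame'],s['frame']])[:,:,::-1]
cv2.imwrite('pics/w1.png',w['frame'][:,:,::-1]); cv2.imwrite('pics/s1.png',cv2.resize(s['frame'][120:320,300:500,::-1],None,fx=3,fy=3,interpolation=cv2.INTER_CUBIC))
print([np.round(proj('wrist1',top+k*.07*frame(73.5)[1])[0]) for k in (-1,1)])
E
```

```text
time_s: 1.97
tcp_pos: [0.5693, -0.1899, 0.2273]
eef_rot: [-159.1, 5.6, -46.4]
contact_force: [0.5, -0.2, -0.3]
gripper_width: 0.0874
gripper_force: 0.0
time_s: 2.55
tcp_pos: [0.5017, -0.3119, 0.1751]
eef_rot: [-146.3, 1.1, -19.4]
contact_force: [-0.6, 1.2, -0.2]
gripper_width: 0.0877
gripper_force: 0.0
t 2.55 shift [-0.18 -0.36 -0.96] turn [ 0.8 -1.5  2.9] rows 1 each [-0.179 -0.363 -0.958] [ 0.85 -1.46  2.88] j [-35.5  24.9   4.9 -32.2 -82.8 113.6] F [-0.6  1.2 -0.2] w 0.0877
[array([343., 119.]), array([350., 292.])]
```

View pics/w1.png

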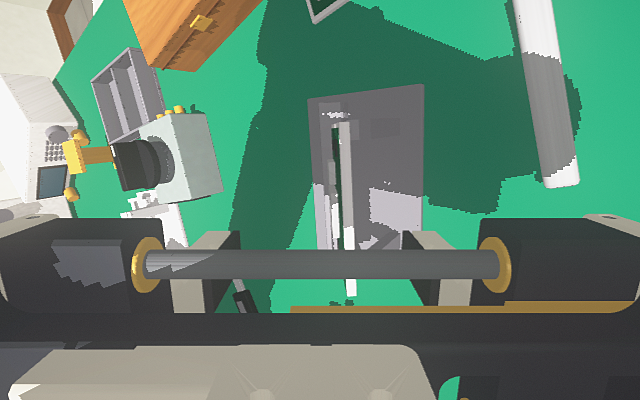

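View pics/s1.png

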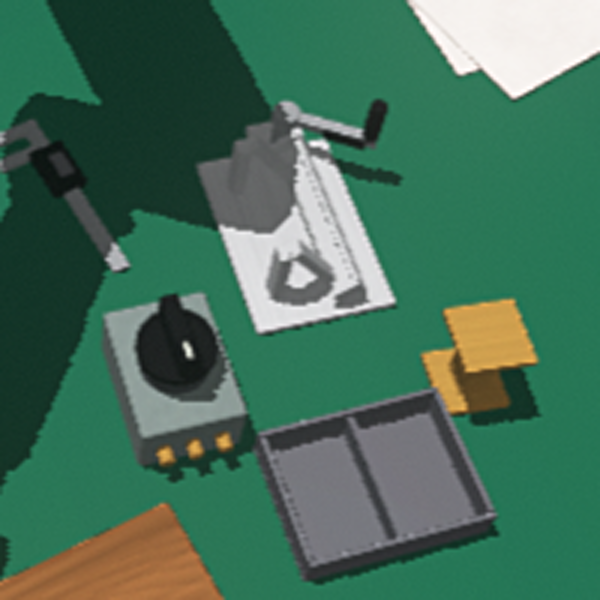

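Run:
```python
from h import *
c=lambda u,v:(u/3+300,v/3+120)
P=[onz('scene',c(*q),.004) for q in [(197,160),(262,333),(396,302),(325,142)]]+[onz('side',(249.5,186.5),.004),onz('side',(313.5,178.5),.004)]
print(np.round(P,3)); print('cen',np.mean(P[:4],0))
for a,b in [(0,1),(3,2),(4,5)]: d=P[b]-P[a]; print('len',np.linalg.norm(d),'yaw',np.degrees(np.arctan2(d[1],d[0]))+90)
d=P[3]-P[0];print(np.linalg.norm(d))
R=slope(73.5,-1); top=np.array([.504,-.289,.102])
go(top-.02*R[:,2],R); go(top+.038*R[:,2],R)
```

```text
[[0.411 0.141 0.004]
 [0.605 0.118 0.004]
 [0.619 0.245 0.004]
 [0.436 0.267 0.004]
 [0.418 0.136 0.004]
 [0.597 0.111 0.004]]
cen [0.51787633 0.19282342 0.004     ]
len 0.1951157721914654 yaw 83.17803946602565
len 0.18479826474654912 yaw 83.27417782053618
len 0.180111570084021 yaw 82.10289438870464
0.12750446182800906
t 2.65 shift [-0.09  0.4  -2.36] turn [ 1.  -1.3  2.7] rows 3 each [-0.031  0.133 -0.787] [ 0.33 -0.43  0.91] j [-35.3  24.7   4.9 -32.2 -82.8 113.6] F [ 0.1  0.6 -0.1] w 0.0874
t 2.65 shift [ 0.28  1.68 -4.26] turn [ 1.  -1.3  2.7] rows 5 each [ 0.057  0.335 -0.852] [ 0.2  -0.26  0.54] j [-35.3  24.7   4.9 -32.2 -82.8 113.6] F [ 0.1  0.6 -0.1] w 0.0874
```

```bash
python3 -m creep '[[87.6,-0.03,0.13,-0.79,0.33,-0.43,0.9],[87.6,-0.03,0.13,-0.79,0.33,-0.43,0.9],[87.6,-0.03,0.13,-0.79,0.33,-0.43,0.9],[87.6,0.09,0.32,-0.47,0,0,0],[87.6,0.09,0.32,-0.47,0,0,0],[87.6,0.09,0.32,-0.47,0,0,0],[87.6,0.09,0.32,-0.47,0,0,0],[87.6,0,0,0,0,0,0]]'
python3 - <<'E'
from h import *
R=slope(73.5,-1); top=np.array([.504,-.289,.102])
go(top+.038*R[:,2],R)
w=capture('wrist'); cv2.imwrite('pics/w2.png',w['frame'][:,:,::-1])
E
```

```text
time_s: 3.32
tcp_pos: [0.51, -0.2648, 0.0706]
eef_rot: [-144.9, 0.1, -16.3]
contact_force: [-0.4, 1.8, 0.1]
gripper_width: 0.0875
gripper_force: 0.0
t 3.32 shift [ 0.01 -0.13  0.01] turn [-0.1 -0.  -0.2] rows 1 each [ 0.008 -0.132  0.009] [-0.09 -0.04 -0.19] j [-32.6  29.9  -2.2 -35.3 -72.7 121.6] F [-0.4  1.8  0.1] w 0.0875
```

View pics/w2.png

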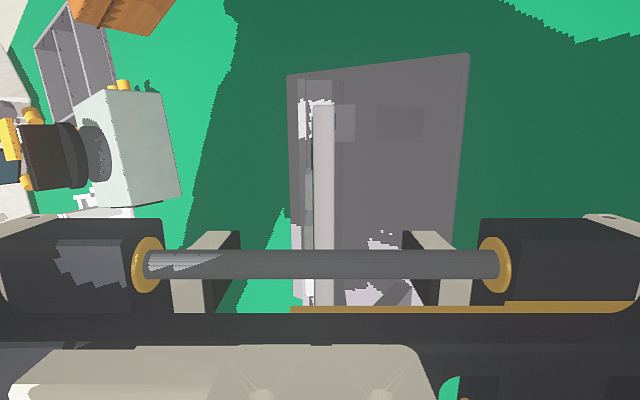

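```bash
python3 -m creep '[[40,0,0,0,0,0,0],[20,0,0,0,0,0,0],[10,0,0,0,0,0,0],[0,0,0,0,0,0,0],[0,0,0,0,0,0,0],[0,0,0,0,0,0,0],[0,0,0,0,0,0,0]]' 30
```

```text
time_s: 3.95
tcp_pos: [0.5095, -0.2684, 0.0712]
eef_rot: [-145.0, -0.0, -16.4]
contact_force: [-0.1, 0.5, 0.2]
gripper_width: 0.0466
gripper_force: 0.0
```

```bash
python3 -m creep '[[0,0,0,0,0,0,0],[0,0,0,0,0,0,0]]'
```

```text
time_s: 4.12
tcp_pos: [0.5096, -0.2683, 0.0711]
eef_rot: [-145.0, -0.0, -16.4]
contact_force: [-0.2, -1.0, 0.2]
gripper_width: 0.0332
gripper_force: 0.0
```

```bash
python3 -m creep '[[0,0,0,0,0,0,0],[0,0,0,0,0,0,0],[0,0,0,0,0,0,0],[0,0,0,0,0,0,0],[0,0,0,0,0,0,0],[0,0,0,0,0,0,0]]'
```

```text
time_s: 4.62
tcp_pos: [0.5099, -0.2674, 0.0718]
eef_rot: [-144.9, -0.0, -16.4]
contact_force: [0.8, 4.8, 4.8]
gripper_width: 0.0078
gripper_force: 30.0
```

```bash
python3 -m creep '[[0,-0.04,-0.14,0.2,0,0,0],[0,-0.04,-0.14,0.2,0,0,0],[0,-0.08,-0.28,0.41,0,0,0],[0,-0.08,-0.28,0.41,0,0,0],[0,-0.08,-0.28,0.41,0,0,0],[0,-0.08,-0.28,0.41,0,0,0],[0,-0.08,-0.28,0.41,0,0,0]]' 45
python3 - <<'E'
from h import *
st=r.get_state(); R0=Ro.from_euler('xyz',st['eef_rot'],degrees=True).as_matrix()
R=slope(73.5,-1)
for yaw in (83.0,):
  Rt=slope(yaw,1); X,Y=frame(yaw); o=np.array([.5178,.1928,0])+.022*X
  print(o)
  # TCP is 62mm up-slope minus from lower edge
  go(o,Rt)
print(np.round(R0[:,2],3), np.round(st['joints'],1),st['tcp_pos'])
E
```

```text
time_s: 5.2
tcp_pos: [0.4975, -0.3085, 0.1322]
eef_rot: [-144.8, 0.1, -16.4]
contact_force: [2.4, 4.3, -1.7]
gripper_width: 0.0078
gripper_force: 45.0
[0.52048113 0.21463602 0.        ]
t 5.2 shift [ 0.92 20.92 -5.29] turn [  20.    97.3 -140.8] rows 25 each [ 0.037  0.837 -0.212] [ 0.8   3.89 -5.63] j [-36.2  27.8   3.1 -33.3 -80.6 119.9] F [ 2.4  4.3 -1.7] w 0.0078
[ 0.162  0.553 -0.817] [-36.2  27.8   3.1 -33.3 -80.6 119.9] [ 0.49751545 -0.30848719  0.13223124]
```

```bash
python3 -m creep '[[0,0,0,0.9,0,0,0],[0,0,0,1,0,0,0],[0,0,0,1,0,0,0],[0,0,0,1,0,0,0],[0,0,0,1,0,0,0],[0,0.04,0.65,0,0.8,3.89,-5.63],[0,0.04,0.65,0,0.8,3.89,-5.63],[0,0.04,0.65,0,0.8,3.89,-5.63]]'
python3 -m creep '[[0,0.04,0.65,0,0.8,3.89,-5.63],[0,0.04,0.65,0,0.8,3.89,-5.63],[0,0.04,0.65,0,0.8,3.89,-5.63],[0,0.04,0.65,0,0.8,3.89,-5.63],[0,0.04,0.65,0,0.8,3.89,-5.63],[0,0.04,0.65,0,0.8,3.89,-5.63],[0,0.04,0.65,0,0.8,3.89,-5.63],[0,0.04,0.65,0,0.8,3.89,-5.63]]'
python3 -m creep '[[0,0.04,0.65,0,0.8,3.89,-5.63],[0,0.04,0.65,0,0.8,3.89,-5.63],[0,0.04,0.65,0,0.8,3.89,-5.63],[0,0.04,0.65,0,0.8,3.89,-5.63],[0,0.04,0.65,0,0.8,3.89,-5.63],[0,0.04,0.65,0,0.8,3.89,-5.63],[0,0.04,0.65,0,0.8,3.89,-5.63],[0,0.04,0.65,0,0.8,3.89,-5.63]]'
python3 - <<'E'
from h import *
Rt=slope(83,1); X,Y=frame(83); o=np.array([.5178,.1928,0])+.022*X
go(o+[0,0,.022]-.2*Rt[:,2],Rt)
E
```

```text
time_s: 5.87
tcp_pos: [0.5004, -0.2616, 0.2545]
eef_rot: [-147.9, 11.7, -34.1]
contact_force: [0.3, 0.5, -3.3]
gripper_width: 0.0077
gripper_force: 45.0
time_s: 6.53
tcp_pos: [0.5083, -0.131, 0.2541]
eef_rot: [-173.4, 31.8, -90.0]
contact_force: [0.4, 0.1, -3.5]
gripper_width: 0.0081
gripper_force: 45.0
time_s: 7.2
tcp_pos: [0.5163, -0.0012, 0.2541]
eef_rot: [153.9, 21.4, -151.2]
contact_force: [0.6, -0.2, -2.5]
gripper_width: 0.0078
gripper_force: 45.0
t 7.2 shift [-0.39  4.08 -2.73] turn [  4.7  23.  -33.6] rows 6 each [-0.065  0.68  -0.455] [ 0.78  3.83 -5.61] j [ -5.6   8.2  -6.8 -34.4 -76.3 -41.9] F [ 0.6 -0.2 -2.5] w 0.0078
```

```bash
python3 -m creep '[[0,-0.06,0.3,0,0.78,3.83,-5.61],[0,-0.06,0.3,0,0.78,3.83,-5.61],[0,-0.06,0.3,0,0.78,3.83,-5.61],[0,-0.06,0.3,0,0.78,3.83,-5.61],[0,-0.06,0.3,0,0.78,3.83,-5.61],[0,-0.06,0.3,0,0.78,3.83,-5.61],[0,0,0,0,0,0,0],[0,0,0,0,0,0,0]]'
python3 - <<'E'
from h import *
Rt=slope(83,1); X,Y=frame(83); o=np.array([.5178,.1928,0])+.022*X
go(o+[0,0,.022]-.2*Rt[:,2],Rt)
w=capture('wrist'); s=capture('side'); c=capture('scene')
np.savez('wrist2.npz',K=w['K'],o=w['origin'],R=w['rotation'])
a=cv2.resize(s['frame'][80:230,200:400],(640,480),interpolation=cv2.INTER_CUBIC)
b=cv2.resize(c['frame'][140:260,330:490],(640,480),interpolation=cv2.INTER_CUBIC)
cv2.imwrite('pics/ab.png',cv2.resize(np.hstack([a,b]),(800,300))[:,:,::-1])
cv2.imwrite('pics/w3.png',w['frame'][:,:,::-1]); cv2.imwrite('pics/side3.png',s['frame'][:,:,::-1]); cv2.imwrite('pics/scene3.png',c['frame'][:,:,::-1])
E
```

```text
time_s: 7.87
tcp_pos: [0.5073, 0.0432, 0.2544]
eef_rot: [145.0, 0.4, 173.5]
contact_force: [-0.0, 0.2, -2.8]
gripper_width: 0.0077
gripper_force: 45.0
t 7.87 shift [-0.03  2.3  -2.74] turn [ 0.1  0.4 -0.4] rows 3 each [-0.011  0.768 -0.914] [ 0.02  0.12 -0.15] j [ -2.1   6.6  -8.7 -36.3 -74.6 -84.5] F [-0.   0.2 -2.8] w 0.0077
```

View pics/w3.png

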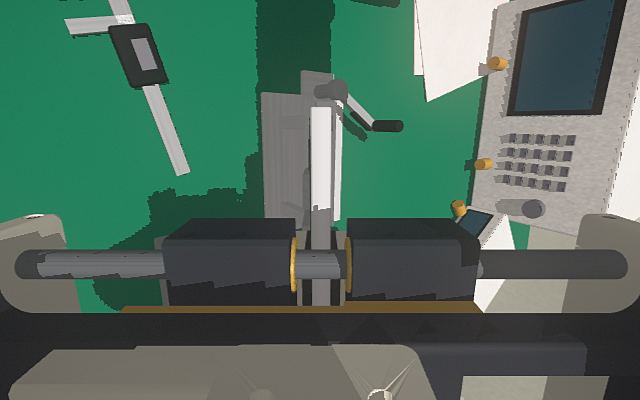

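Run:
```python
from h import *
X,Y=frame(83); o=np.array([.5178,.1928,0])+.022*X
def W(x,y,z): return o+x*X+y*Y+np.array([0,0,z])
P=[W(0,.1,.054),W(-.087,-.095,.006),W(-.087,.095,.006),W(.043,.095,.006),W(.043,-.095,.006)]
# rail tops: front face of rail 75 up the slope, starting behind board (4mm)
t=.6109
for y in (-.058,.058):
    for e in (-.008,.008): P.append(W(-np.sin(t)*.075-np.cos(t)*.004,y+e,.022+np.cos(t)*.075-np.sin(t)*.004))
# lip top front ends
P+= [W(np.cos(t)*.011+.0-np.sin(t)*.008,y,.022+np.sin(t)*.011+np.cos(t)*.008) for y in(-.086,.086)]
im={}
f={'wrist2':'pics/w3.png','side':'pics/side3.png','scene':'pics/scene3.png'}
box={'wrist2':(230,60,200,170),'side':(215,90,130,110),'scene':(355,135,110,110)}
out=[]
for n in f:
    i=cv2.imread(f[n]); x,y,w,h=box[n]; s=500/h; s=min(s,400/w)
    c=cv2.resize(i[y:y+h,x:x+w],None,fx=s,fy=s,interpolation=cv2.INTER_CUBIC)
    for k,q in enumerate(proj(n,np.array(P))):
        u=((q-[x,y]+.5)*s).astype(int); cv2.drawMarker(c,tuple(int(v) for v in u),[(0,0,255),(255,0,0),(255,0,255),(0,255,255)][0 if k==0 else 1 if k<5 else 2 if k<9 else 3],0,9,1)
    print(n,c.shape,s); out.append(c)
H=max(c.shape[0] for c in out)
o2=np.hstack([cv2.copyMakeBorder(c,0,H-c.shape[0],0,4,0) for c in out])
k=800/o2.shape[1]; print(k); cv2.imwrite('pics/ov.png',cv2.resize(np.vstack([np.hstack([out[1][:,:400],np.zeros((out[1].shape[0],800-out[1].shape[1],3),np.uint8)])]),None,fx=1,fy=1))
# two-panel layout: side | scene
H=max(out[1].shape[0],out[2].shape[0]); cv2.imwrite('pics/ov.png',np.hstack([cv2.copyMakeBorder(c,0,H-c.shape[0],0,0,0) for c in out[1:]]))
```

```text
wrist2 (340, 400, 3) 2.0
side (338, 400, 3) 3.076923076923077
scene (400, 400, 3) 3.6363636363636362
0.6600660066006601
```

View pics/ov.png

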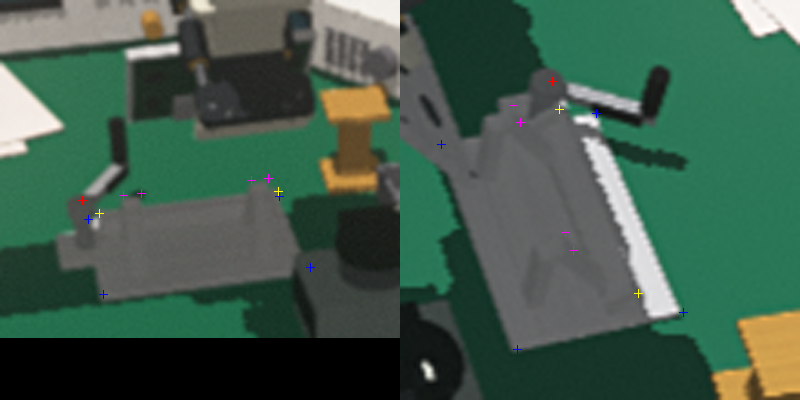

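```bash
cat >> h.py <<'E'
RC=slope(83,1); XC,YC=frame(83); OC=np.array([.5178,.1928,0])+.022*XC
SEAT=OC+[0,0,.022]+.0025*RC[:,1]-.061*RC[:,2]
E
python3 - <<'E'
from h import *
go(SEAT-.06*RC[:,2],RC);go(SEAT-.02*RC[:,2],RC); go(SEAT,RC); print(RC[:,2]*.4)
E
```

```text
t 8.02 shift [ 0.18  4.19 -5.28] turn [ 0.   0.4 -0.4] rows 6 each [ 0.031  0.699 -0.881] [ 0.01  0.06 -0.06] j [ -2.1   6.6  -8.7 -36.3 -74.6 -84.5] F [ 0.9 -0.  -2.1] w 0.0079
t 8.02 shift [ 0.3  5.1 -6.6] turn [ 0.   0.4 -0.4] rows 7 each [ 0.042  0.729 -0.942] [ 0.01  0.05 -0.06] j [ -2.1   6.6  -8.7 -36.3 -74.6 -84.5] F [ 0.9 -0.  -2.1] w 0.0079
t 8.02 shift [ 0.35  5.56 -7.25] turn [ 0.   0.4 -0.4] rows 8 each [ 0.044  0.695 -0.906] [ 0.01  0.04 -0.05] j [ -2.1   6.6  -8.7 -36.3 -74.6 -84.5] F [ 0.9 -0.  -2.1] w 0.0079
[ 0.02796194  0.22773174 -0.32765284]
```

```bash
python3 -m creep '[[0,0.03,0.9,-0.6,0,0.1,-0.1],[0,0.03,0.9,-0.6,0,0.1,-0.1],[0,0.03,0.9,-0.6,0,0.1,-0.1],[0,0.03,0.5,-0.85,0,0.1,-0.1],[0,0.03,0.5,-0.85,0,0,0],[0,0.03,0.5,-0.85,0,0,0],[0,0,0,-0.85,0,0,0],[0,0,0,0,0,0,0]]'
python3 - <<'E'
from h import *
go(SEAT-.01*RC[:,2],RC); go(SEAT,RC)
E
```

```text
time_s: 8.68
tcp_pos: [0.5098, 0.1486, 0.1208]
eef_rot: [145.1, -0.4, 173.0]
contact_force: [-0.7, -0.1, -3.9]
gripper_width: 0.0078
gripper_force: 45.0
t 8.68 shift [ 0.24  1.1  -1.57] turn [ 0.1 -0.5  0. ] rows 2 each [ 0.118  0.552 -0.784] [ 0.03 -0.23  0.01] j [  9.2  13.6 -18.1 -41.8 -55.8 -82.9] F [-0.7 -0.1 -3.9] w 0.0078
t 8.68 shift [ 0.26  1.33 -1.9 ] turn [ 0.1 -0.5  0. ] rows 2 each [ 0.132  0.666 -0.948] [ 0.03 -0.23  0.01] j [  9.2  13.6 -18.1 -41.8 -55.8 -82.9] F [-0.7 -0.1 -3.9] w 0.0078
```

```bash
python3 -m creep '[[0,0.06,0.28,-0.39,0,-0.1,0],[0,0.06,0.28,-0.39,0,-0.1,0],[0,0.06,0.28,-0.39,0,-0.1,0],[0,0.06,0.28,-0.39,0,-0.1,0],[0,0,0,0,0,0,0]]'
python3 - <<'E'
from h import *
go(SEAT,RC)
s=capture('side');c=capture('scene')
a=cv2.resize(s['frame'][90:200,220:330],(400,400),interpolation=cv2.INTER_CUBIC)
b=cv2.resize(c['frame'][140:240,360:460],(400,400),interpolation=cv2.INTER_CUBIC)
cv2.imwrite('pics/ab4.png',np.hstack([a,b])[:,:,::-1])
E
```

```text
time_s: 9.1
tcp_pos: [0.518, 0.1776, 0.0845]
eef_rot: [145.0, 0.2, 172.9]
contact_force: [0.5, -0.1, -3.6]
gripper_width: 0.0075
gripper_force: 45.0
t 9.1 shift [-0.06  0.17 -0.44] turn [-0.   0.2  0.1] rows 1 each [-0.063  0.173 -0.444] [-0.01  0.21  0.13] j [ 11.8  16.9 -19.  -44.4 -50.7 -80.9] F [ 0.5 -0.1 -3.6] w 0.0075
```

View pics/ab4.png

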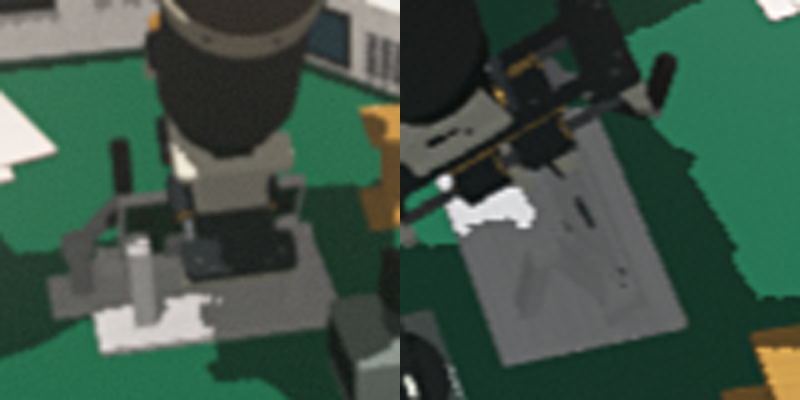

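```bash
python3 -m creep '[[0,-0.03,0.06,-0.14,0,0,0],[0,0,0.05,-0.1,0,0,0],[0,0,0.05,-0.1,0,0,0],[0,0,0,-0.06,0,0,0],[0,0,0,0,0,0,0]]'
python3 -c "
from h import *
go(SEAT,RC)"
```

```text
time_s: 9.62
tcp_pos: [0.5195, 0.1781, 0.0824]
eef_rot: [144.9, 0.8, 173.0]
contact_force: [-16.8, -26.9, 50.1]
gripper_width: 0.0078
gripper_force: 45.0
t 9.62 shift [-0.12  0.15 -0.36] turn [-0.   0.8 -0. ] rows 1 each [-0.122  0.153 -0.358] [-0.02  0.76 -0.04] j [ 11.8  17.1 -19.1 -44.8 -50.2 -80.1] F [-16.8 -26.9  50.1] w 0.0078
```

```bash
python3 -c "
from h import *
s=r.get_state();F,M,p=s['contact_force'],s['moment'],s['tcp_pos'];print(F,M)
# lever in tool frame along board width/normal, moment about TCP
R=Ro.from_euler('xyz',s['eef_rot'],degrees=True).as_matrix();print('tool F',R.T@F,'M',R.T@M)
"
python3 -m creep '[[0,-0.02,-0.2,0.3,0,0,0],[0,-0.02,-0.2,0.3,0,0,0],[0,0,0,0,0,0,0]]'
python3 - <<'E'
from h import *
go(SEAT,RC)
w=capture('wrist'); cv2.imwrite('pics/w5.png',w['frame'][:,:,::-1])
np.savez('wrist3.npz',K=w['K'],o=w['origin'],R=w['rotation'])
E
```

```text
[-16.80627982 -26.9039037   50.14072792] [1.30357441 3.41450347 2.34585115]
tool F [ 12.76472969   5.42740996 -57.68854799] M [-0.91117503  4.24426363  0.13093553]
time_s: 9.87
tcp_pos: [0.5171, 0.1698, 0.0927]
eef_rot: [144.9, 0.4, 172.8]
contact_force: [0.5, -0.8, -2.4]
gripper_width: 0.0079
gripper_force: 45.0
t 9.87 shift [-0.03  0.49 -0.77] turn [-0.   0.4  0.2] rows 1 each [-0.026  0.486 -0.772] [-0.    0.43  0.16] j [ 11.1  16.1 -18.9 -43.9 -51.6 -81. ] F [ 0.5 -0.8 -2.4] w 0.0079
```

View pics/w5.png

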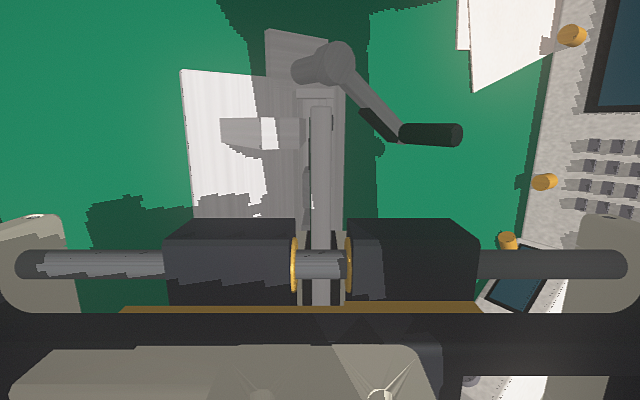

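```bash
python3 - <<'E'
from h import *
st=r.get_state(); T=st['tcp_pos']; R=Ro.from_euler('xyz',st['eef_rot'],degrees=True).as_matrix()
n='wrist3'
for e in (.064,.07,.076): print('board top end',e,proj(n,T-.039*R[:,2]+e*R[:,0]), 'low',proj(n,T+.061*R[:,2]+e*R[:,0]))
def W(x,y,z): return OC+x*XC+y*YC+np.array([0,0,z])
t=.6109
for y in (.07,.08,.086): print('cheek',y,proj(n,W(-np.sin(t)*.014,y,.022+np.cos(t)*.014)),proj(n,W(-np.sin(t)*.014+.011*np.cos(t),y,.022+np.cos(t)*.014+.011*np.sin(t))))
print('hinge',proj(n,W(0,.1,.054)),'rail top y.05/.066',proj(n,W(-np.sin(t)*.075-np.cos(t)*.004,.05,.022+np.cos(t)*.075-np.sin(t)*.004)),proj(n,W(-np.sin(t)*.075-np.cos(t)*.004,.066,.022+np.cos(t)*.075-np.sin(t)*.004)))
print('base corners',proj(n,W(-.087,.095,.006)),proj(n,W(.043,.095,.006)))
# board centre in cradle frame Y
print('tcp rel cradle', [(T-OC)@a for a in (XC,YC)])
E
python3 - <<'E'
import cv2
i=cv2.imread('pics/w5.png')[20:230,230:430]
cv2.imwrite('pics/w5c.png',cv2.resize(i,None,fx=2.8,fy=2.8,interpolation=cv2.INTER_CUBIC))
E
```

```text
board top end 0.064 [[320.13854531 127.47532828]] low [[320.378792  125.4631466]]
board top end 0.07 [[320.13173774 111.06826899]] low [[320.3767341  116.49259531]]
board top end 0.076 [[320.12475581  94.24097128]] low [[320.37464759 107.39733975]]
cheek 0.07 [[315.47370659 113.45127771]] [[330.98052742 113.47023245]]
cheek 0.08 [[315.42922395  98.62871717]] [[331.11599269  98.6489091 ]]
cheek 0.086 [[315.40203532  89.56888725]] [[331.19879153  89.58984687]]
hinge [[343.41648975  64.85432028]] rail top y.05/.066 [[306.37353528 149.68871425]] [[306.05103864 118.74334592]]
base corners [[184.50273854  70.36994978]] [[346.92799761  84.33154514]]
tcp rel cradle [np.float64(-0.04454862170611273), np.float64(-0.0017484884818603711)]
```

View pics/w5c.png

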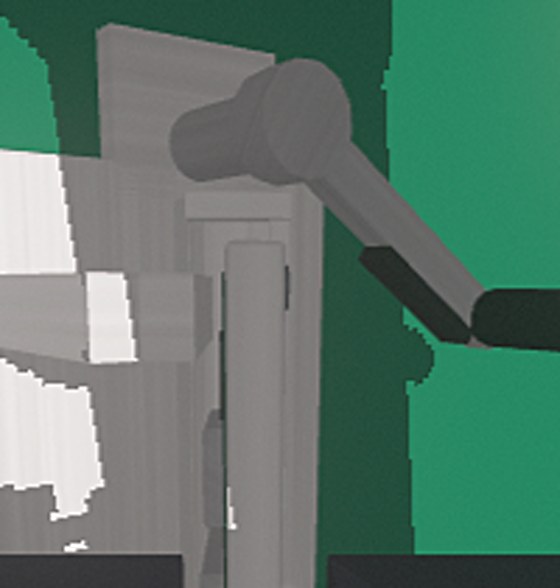

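Run:
```python
from h import *
g=cv2.GaussianBlur(cv2.cvtColor(cv2.imread('pics/w5.png'),cv2.COLOR_BGR2GRAY),(1,5),0).astype(int)
for v in (93,103,112,120,130,140,150,160,170,180,190,200,210): 
    d=np.diff(g[v,285:355]); print(v,[(285+k+1,int(d[k])) for k in range(len(d)) if abs(d[k])>=5])
st=r.get_state(); T=st['tcp_pos']; R=Ro.from_euler('xyz',st['eef_rot'],degrees=True).as_matrix()
def W(a,y,h): 
    t=.6109; return OC+[0,0,.022]+RC[:,1]*a-RC[:,2]*h+y*YC
for h in (0,.008,.014): print('lip in',h,[np.round(proj('wrist3',W(.011,y,h))[0],1) for y in (.07,0)])
print('lip out top',[np.round(proj('wrist3',W(.015,y,.008))[0],1) for y in (.07,0)])
print('rail front low/hi',[np.round(proj('wrist3',W(-.004,y,h))[0],1) for y in (.058,-.05) for h in (0,.075)])
print('board front low',[np.round(proj('wrist3',T+.061*R[:,2]+.004*R[:,1]+e*R[:,0])[0],1) for e in (.07,0,-.07)])
```

```text
93 [(292, -6), (296, 16), (334, -6), (345, -27), (346, -17), (347, 8), (348, 5)]
103 [(292, -7), (297, 5), (298, -5), (303, 8), (326, -8), (327, 6), (333, -7), (336, -5), (345, -40), (346, -22)]
112 [(292, -5), (297, 8), (298, -7), (303, 9), (310, -21), (312, 7), (330, -6), (331, -7), (332, 16), (334, -5), (345, -44), (346, -21)]
120 [(299, -22), (300, -5), (306, 20), (308, 5), (309, -68), (310, 19), (311, 30), (312, 7), (331, -20), (332, -40), (333, 37), (334, 22), (336, -7), (345, -45), (346, -18)]
130 [(299, -16), (300, -10), (306, 20), (309, -54), (311, 30), (312, 11), (330, -5), (331, -18), (332, -15), (333, 31), (344, -16), (345, -36), (346, -9)]
140 [(299, -14), (300, -8), (306, 20), (307, 10), (308, -58), (309, -37), (310, 42), (311, 32), (312, 8), (330, -7), (332, 10), (344, -29), (345, -30)]
150 [(293, -5), (298, 6), (299, -6), (303, 6), (306, 5), (307, 6), (308, -41), (309, -45), (310, 34), (311, 33), (312, 7), (330, -6), (331, -6), (332, 9), (344, -40), (345, -22)]
160 [(293, -7), (303, 6), (307, 8), (308, -41), (309, -45), (310, 17), (311, 50), (312, 7), (330, -8), (332,
[... 547 characters left out ...]
 (313, -33), (314, -6), (329, -5), (330, -10), (331, 11), (343, -48), (344, -20)]
210 [(294, -8), (303, 5), (304, -18), (305, -14), (309, -11), (310, -27), (311, 58), (312, 15), (313, 5), (314, -8), (329, -5), (330, -12), (331, 10), (342, -15), (343, -39), (344, -11)]
lip in 0 [array([330.4, 113.9]), array([329.6, 203.7])]
lip in 0.008 [array([330.7, 113.7]), array([329.9, 206.3])]
lip in 0.014 [array([331. , 113.5]), array([330.1, 208.4])]
lip out top [array([336.2, 113.7]), array([335. , 206.3])]
rail front low/hi [array([310.6, 130.2]), array([306.2, 134.4]), array([311.5, 260.4]), array([308.1, 313.5])]
board front low [array([326.2, 116.5]), array([325.8, 214. ]), array([325.4, 298. ])]
```

Run:
```python
from h import *
for f in ('w2','w3','w5'):
    g=cv2.GaussianBlur(cv2.cvtColor(cv2.imread(f'pics/{f}.png'),cv2.COLOR_BGR2GRAY),(1,5),0).astype(int)
    for v in (150,170,190):
        d=np.diff(g[v,300:345]); print(f,v,[(300+k+1,int(d[k])) for k in range(len(d)) if abs(d[k])>=8])
    print('end row',[ (v,int(x)) for v,x in enumerate(np.diff(g[85:135,321]),86) if abs(x)>6])
d=np.load('wrist3.npz'); print(d['K'][0,0], (r.get_state()['tcp_pos']-d['o'])@RC)
c=capture('side'); s=capture('scene'); w=capture('wrist')
for n,p in (('side',c),('scene',s),('wrist',w)): print(n,[(round(float(q['conf']),2),np.round(q['bbox']).tolist()) for q in search_frame(p,'board')[:3]])
```

```text
w2 150 [(306, -17), (307, 12), (310, -10), (311, -47), (312, -8), (313, 104), (314, 17), (334, -49), (335, -24)]
w2 170 [(311, -27), (312, -34), (313, 53), (314, 45), (315, 11), (334, -48), (335, -25)]
w2 190 [(305, 25), (312, -40), (313, -15), (314, 70), (315, 15), (334, -56), (335, -19)]
end row [(98, 25), (99, 41), (100, 28), (104, -14), (105, -15)]
w3 150 [(308, -34), (309, -37), (310, 33), (311, 86), (312, 46), (330, -8), (331, -83), (332, -17), (334, -9), (335, 77), (336, 32), (341, -28), (342, -75), (343, -23)]
w3 170 [(304, -16), (305, -12), (308, -11), (309, -13), (311, 105), (312, 40), (313, 10), (330, -20), (331, -72), (332, -15), (334, 9), (335, 95), (340, 18), (341, -92), (342, -50)]
w3 190 [(302, -16), (303, -8), (309, -18), (310, -23), (311, 97), (312, 45), (313, 16), (330, -52), (331, -51), (334, 71), (335, 40), (339, 9), (340, -50), (341, -66), (342, -11)]
end row [(98, 9), (99, 11), (100, 8), (106, 23), (107, 38), (108, 27), (109, 9)]
w5 150 [(308, -41), (309, -45), (310, 34), (311, 33), (332, 9), (344, -40)]
w5 170 [(304, -21), (309, -24), (311, 45), (312, 9), (330, -8), (343, -17), (344, -37)]
w5 190 [(302, -14), (309, -12), (310, -31), (311, 53), (312, 11), (330, -10), (331, 11), (343, -41), (344, -25)]
end row [(97, -8), (100, 8)]
309.96954116569344 [-6.67447731e-02  2.21035334e-05  1.59866262e-01]
side [(0.93, [192.0, 329.0, 288.0, 400.0]), (0.77, [253.0, 138.0, 306.0, 160.0])]
scene [(0.84, [390.0, 182.0, 414.0, 208.0]), (0.82, [144.0, 168.0, 196.0, 216.0])]
wrist [(0.92, [300.0, 105.0, 332.0, 303.0])]
```

Run:
```python
from h import *
S=SEAT-.003*RC[:,1]
go(S-.016*RC[:,2],RC); go(S-.004*RC[:,2],RC)
```

```text
t 10.22 shift [-0.04 -0.02 -0.21] turn [0.  0.2 0.1] rows 1 each [-0.038 -0.015 -0.214] [0.01 0.19 0.12] j [ 11.2  16.3 -19.  -44.  -51.5 -81. ] F [-0.2  0.2 -3.7] w 0.0081
t 10.22 shift [-0.    0.26 -0.61] turn [0.  0.2 0.1] rows 1 each [-0.004  0.258 -0.607] [0.01 0.19 0.12] j [ 11.2  16.3 -19.  -44.  -51.5 -81. ] F [-0.2  0.2 -3.7] w 0.0081
```

```bash
python3 -m creep '[[0,-0.04,-0.02,-0.2,0,0.1,0.1],[0,0,0.07,-0.1,0,0.1,0],[0,0,0.07,-0.1,0,0,0],[0,0.01,0.07,-0.1,0,0,0],[0,0,0,0,0,0,0]]'
python3 - <<'E'
from h import *
S=SEAT-.003*RC[:,1]
go(S,RC)
E
```

```text
time_s: 10.63
tcp_pos: [0.5153, 0.1756, 0.0776]
eef_rot: [145.0, 0.0, 173.0]
contact_force: [0.1, -0.1, -3.1]
gripper_width: 0.008
gripper_force: 45.0
t 10.63 shift [ 0.03  0.15 -0.24] turn [0. 0. 0.] rows 1 each [ 0.034  0.155 -0.238] [0.   0.   0.03] j [ 11.5  17.4 -19.3 -44.8 -50.5 -80. ] F [ 0.1 -0.1 -3.1] w 0.008
```

Past the earlier contact height with no force. Continue to the floor gently.

```bash
python3 -m creep '[[0,0.01,0.05,-0.07,0,0,0],[0,0.01,0.05,-0.07,0,0,0],[0,0,0,0,0,0,0]]'; python3 -m creep '[[0,0,0.03,-0.04,0,0,0],[0,0,0,0,0,0,0]]'
```

```text
time_s: 10.88
tcp_pos: [0.516, 0.178, 0.0746]
eef_rot: [145.0, 0.0, 173.0]
contact_force: [-0.5, -0.7, -3.3]
gripper_width: 0.0078
gripper_force: 45.0
time_s: 11.05
tcp_pos: [0.5161, 0.1786, 0.0739]
eef_rot: [145.0, 0.1, 173.0]
contact_force: [-0.5, 0.6, -2.6]
gripper_width: 0.0074
gripper_force: 45.0
```

```bash
python3 -m creep '[[0,0,0.03,-0.04,0,0,0],[0,0,0.03,-0.04,0,0,0],[0,0,0,0,0,0,0]]'; python3 -m creep '[[0,0,0.03,-0.04,0,0,0],[0,0,0,0,0,0,0]]'
```

```text
time_s: 11.3
tcp_pos: [0.5157, 0.179, 0.0733]
eef_rot: [145.0, 0.1, 173.1]
contact_force: [-7.7, -10.0, 12.8]
gripper_width: 0.0079
gripper_force: 45.0
time_s: 11.47
tcp_pos: [0.5156, 0.1792, 0.0732]
eef_rot: [145.0, 0.2, 173.1]
contact_force: [-12.8, -15.8, 23.3]
gripper_width: 0.0077
gripper_force: 45.0
```

```bash
python3 -m creep '[[0,0,-0.03,0.05,0,0,0],[0,0,0,0,0,0,0],[12,0,0,0,0,0,0],[20,0,0,0,0,0,0],[30,0,0,0,0,0,0],[50,0,0,0,0,0,0],[60,0,0,0,0,0,0],[60,0,0,0,0,0,0]]'
python3 - <<'E'
from h import *
c=capture('side'); s=capture('scene'); w=capture('wrist'); print(r.get_state()['gripper_width'])
np.savez('wrist4.npz',K=w['K'],o=w['origin'],R=w['rotation']); cv2.imwrite('pics/w6.png',w['frame'][:,:,::-1])
for n,p in (('side',c),('scene',s),('wrist',w)): print(n,[(round(float(q['conf']),2),np.round(q['bbox']).tolist()) for q in search_frame(p,'board')[:3]])
g=cv2.GaussianBlur(cv2.cvtColor(cv2.imread('pics/w6.png'),cv2.COLOR_BGR2GRAY),(1,5),0).astype(int)
for v in (93,98,103,112,150,190):
    d=np.diff(g[v,285:355]); print(v,[(285+k+1,int(d[k])) for k in range(len(d)) if abs(d[k])>=6])
E
```

```text
time_s: 12.13
tcp_pos: [0.5162, 0.1803, 0.0721]
eef_rot: [145.0, 0.1, 173.0]
contact_force: [-0.6, -0.6, -0.0]
gripper_width: 0.0396
gripper_force: 0.0
0.05203370388619988
side [(0.81, [195.0, 330.0, 294.0, 398.0]), (0.56, [292.0, 251.0, 388.0, 303.0]), (0.47, [250.0, 142.0, 304.0, 164.0])]
scene [(0.73, [389.0, 175.0, 414.0, 211.0]), (0.68, [341.0, 217.0, 375.0, 250.0]), (0.63, [145.0, 170.0, 196.0, 214.0])]
wrist [(0.97, [297.0, 104.0, 326.0, 303.0])]
93 [(294, -6), (298, 7), (299, 11), (341, -11), (352, -41), (354, 11)]
98 [(294, -7), (299, 11), (341, -9), (352, -45), (353, -16)]
103 [(294, -6), (306, 10), (331, -9), (332, 7), (340, -7), (351, -15), (352, -38), (353, -9)]
112 [(295, -9), (296, 40), (297, 42), (298, 31), (304, 11), (305, -82), (306, -36), (307, 9), (316, -6), (317, -10), (324, 9), (325, 9), (331, -14), (332, 12), (340, -8), (351, -28), (352, -30), (353, -6)]
150 [(296, -41), (297, 75), (298, 47), (299, 9), (303, 7), (304, -19), (305, -66), (306, -22), (307, 6), (316, -6), (317, -10), (326, 11), (327, 12), (331, -11), (332, 9), (339, -6), (350, -28), (351, -30)]
190 [(296, -7), (298, 75), (299, 41), (309, 10), (310, -76), (311, -41), (316, -6), (317, -11), (323, -29), (324, -24), (326, 55), (327, 8), (330, -8), (331, 8), (349, -30), (350, -30)]
```

```bash
python3 -m creep '[[70,0,0,0,0,0,0],[70,-0.03,-0.28,0.4,0,0,0],[70,-0.05,-0.46,0.65,0,0,0],[70,-0.05,-0.46,0.65,0,0,0],[70,-0.05,-0.46,0.65,0,0,0],[70,-0.05,-0.46,0.65,0,0,0],[70,-0.05,-0.46,0.65,0,0,0],[70,0,0,0,0,0,0]]'
python3 - <<'E'
from h import *
print(r.get_state()['tcp_pos'])
c=capture('side'); s=capture('scene'); w=capture('wrist')
np.savez('wrist5.npz',K=w['K'],o=w['origin'],R=w['rotation']); cv2.imwrite('pics/w7.png',w['frame'][:,:,::-1])
cv2.imwrite('pics/s7.png',s['frame'][:,:,::-1]); cv2.imwrite('pics/sd7.png',c['frame'][:,:,::-1])
for n,p in (('side',c),('scene',s),('wrist',w)):
  for t in ('board','keeper_pin','keeper','knob_grip'): print(n,t,[(round(float(q['conf']),2),np.round(q['bbox']).tolist()) for q in search_frame(p,t)[:3]])
# predicted board corners if seated (cradle shifted -3mm along X normal)
def W(a,y,h): return OC+[0,0,.022]+RC[:,1]*(a-.003)-RC[:,2]*h+y*YC
for n in ('wrist5','scene','side'): print(n,[np.round(proj(n,W(a,y,h))[0],1).tolist() for y in (.07,-.07) for h in (0,.1) for a in (-.004,.004)])
g=cv2.GaussianBlur(cv2.cvtColor(cv2.imread('pics/w7.png'),cv2.COLOR_BGR2GRAY),(1,5),0).astype(int)
for v in (130,140,150,160,170,180,200):
    d=np.diff(g[v,270:360]); print(v,[(270+k+1,int(d[k])) for k in range(len(d)) if abs(d[k])>=6])
E
```

```text
time_s: 13.1
tcp_pos: [0.5106, 0.1134, 0.1675]
eef_rot: [145.0, 0.4, 172.9]
contact_force: [1.0, 0.6, 0.2]
gripper_width: 0.07
gripper_force: 0.0
[0.51061199 0.1133558  0.16747604]
side board [(0.61, [253.0, 147.0, 300.0, 165.0]), (0.61, [196.0, 332.0, 292.0, 398.0])]
side keeper_pin [(0.8, [237.0, 128.0, 258.0, 161.0])]
side keeper [(0.73, [218.0, 202.0, 292.0, 236.0]), (0.65, [237.0, 129.0, 261.0, 158.0])]
side knob_grip [(0.67, [323.0, 158.0, 350.0, 175.0]), (0.61, [210.0, 235.0, 242.0, 267.0])]
scene board [(0.96, [141.0, 169.0, 194.0, 217.0]), (0.88, [379.0, 162.0, 417.0, 213.0])]
scene keeper_pin [(0.73, [394.0, 156.0, 431.0, 169.0])]
scene keeper []
scene knob_grip [(0.98, [343.0, 217.0, 374.0, 249.0]), (0.9, [229.0, 139.0, 254.0, 168.0])]
wrist board [(0.75, [306.0, 112.0, 326.0, 288.0])]
wrist keeper_pin [(0.87, [320.0, 67.0, 425.0, 138.0])]
wrist keeper [(0.76, [321.0, 68.0, 426.0, 143.0])]
wrist knob_grip []
wrist5 [[314.2, 117.4], [321.9, 117.4], [311.4, 115.4], [322.5, 115.4], [314.8, 243.5], [321.8, 243.5], [312.7, 288.7], [322.3, 288.7]]
scene [[396.1, 173.1], [398.5, 
[... 794 characters left out ...]
), (308, -7), (309, -10), (310, 34), (319, -9), (320, -15), (322, 6), (323, -49), (324, -7), (325, 71), (326, 6), (329, 7), (333, -7), (340, 6), (341, -20), (342, -44), (343, -10), (349, -7), (350, 52)]
170 [(305, -6), (308, -12), (309, -32), (310, 45), (311, 10), (319, -6), (320, -17), (323, -35), (324, 13), (325, 41), (333, -7), (340, 7), (341, -35), (342, -35), (350, 13), (351, 36)]
180 [(308, -8), (309, -21), (310, 34), (311, 7), (319, -7), (320, -15), (325, 25), (327, -9), (328, 6), (340, 8), (341, -50), (342, -27), (350, -6), (351, 53)]
200 [(305, -7), (306, -15), (309, -19), (310, 37), (311, 7), (319, -8), (320, -15), (325, 17), (340, -8), (341, -48), (342, -16), (350, 12), (351, 37)]
```

```bash
cat >> h.py <<'E'
def down(h):
    a=np.radians(h); y=np.array([np.cos(a),np.sin(a),0]); z=np.array([0,0,-1.]); return np.c_[np.cross(y,z),y,z]
HG=OC-.0035*XC+.1*YC
def pin(th): # keeper angle rad -> pin position, tangential push dir
    a=np.radians(83)-th; return HG+.08*np.array([np.cos(a),np.sin(a),0]), np.array([np.sin(a),-np.cos(a),0])
E
python3 - <<'E'
from h import *
P=np.array([.473,.284,.09])
for u,v in (((431,158),(254,130)),((428,157),(253,131))): print(tri(u,v))
d=P-HG; print(HG,d,np.hypot(*d[:2]), np.radians(83)-np.arctan2(d[1],d[0]))
for th in (.6,1.0,1.57): print(th,pin(th))
go([.449,.307,.16],down(201))
E
```

```text
(array([0.47870844, 0.29813596, 0.08567009]), np.float64(0.0004044496941133553))
(array([0.47384468, 0.29113729, 0.08698877]), np.float64(0.00013151411423004163))
[0.42079997 0.22334904 0.        ] [0.05220003 0.06065096 0.09      ] 0.08002113812683338 0.5884788957556139
0.6 (array([0.47368131, 0.28337872, 0.        ]), array([ 0.75037108, -0.66101682,  0.        ]))
1.0 (array([0.49288357, 0.25804707, 0.        ]), array([ 0.43372546, -0.90104507,  0.        ]))
1.57 (array([0.5002114 , 0.21366273, 0.        ]), array([-0.12107891, -0.99264288,  0.        ]))
t 13.85 shift [-2.4   7.66 -0.14] turn [-25.8 -32.9 113.7] rows 18 each [-0.134  0.425 -0.008] [-1.43 -1.83  6.32] j [  5.8  10.6 -16.1 -39.7 -61.2 -83.8] F [-0.4 -1.1 -0.2] w 0.0699
```

```bash
python3 -m creep '[[0,-0.13,0.4,0.3,-1.43,-1.83,6.32],[0,-0.13,0.4,0.3,-1.43,-1.83,6.32],[0,-0.13,0.4,0.3,-1.43,-1.83,6.32],[0,-0.13,0.43,0,-1.43,-1.83,6.32],[0,-0.13,0.43,0,-1.43,-1.83,6.32],[0,-0.13,0.43,0,-1.43,-1.83,6.32],[0,-0.13,0.43,0,-1.43,-1.83,6.32],[0,-0.13,0.43,0,-1.43,-1.83,6.32]]' 20
python3 -m creep '[[0,-0.13,0.43,0,-1.43,-1.83,6.32],[0,-0.13,0.43,0,-1.43,-1.83,6.32],[0,-0.13,0.43,0,-1.43,-1.83,6.32],[0,-0.13,0.43,0,-1.43,-1.83,6.32],[0,-0.13,0.43,0,-1.43,-1.83,6.32],[0,-0.13,0.43,0,-1.43,-1.83,6.32],[0,-0.13,0.43,0,-1.43,-1.83,6.32],[0,-0.13,0.43,0,-1.43,-1.83,6.32]]'
python3 -m creep '[[0,-0.13,0.43,0,-1.43,-1.83,6.32],[0,-0.13,0.43,0,-1.43,-1.83,6.32],[0,0,0,0,0,0,0],[0,0,0,0,0,0,0]]'
python3 - <<'E'
from h import *
go([.449,.307,.066],down(201))
w=capture('wrist'); np.savez('wrist6.npz',K=w['K'],o=w['origin'],R=w['rotation'])
p,s=capture('scene'),capture('side')
for n,q in (('w',w),('sc',p),('sd',s)): print(n,[(round(float(k['conf']),2),np.round(k['bbox']).tolist()) for k in search_frame(q,'keeper_pin')[:2]])
P,_=pin(.59); print('pin bot/top pred',[np.round(proj(n,P+[0,0,z])[0]).tolist() for n in ('wrist6','scene','side') for z in (.054,.1)])
E
```

```text
time_s: 14.52
tcp_pos: [0.4832, 0.1998, 0.186]
eef_rot: [160.2, 9.9, -134.4]
contact_force: [0.4, -0.0, 0.0]
gripper_width: 0.0222
gripper_force: 0.0
time_s: 15.18
tcp_pos: [0.4571, 0.2861, 0.186]
eef_rot: [177.2, 3.7, -81.4]
contact_force: [-0.5, -0.3, 0.1]
gripper_width: 0.0004
gripper_force: 0.0
time_s: 15.52
tcp_pos: [0.4497, 0.3075, 0.1857]
eef_rot: [179.9, 0.1, -68.9]
contact_force: [0.1, -0.6, -0.2]
gripper_width: 0.0008
gripper_force: 0.0
t 15.52 shift [-0.03 -0.02 -4.79] turn [-0.  -0.1 -0.1] rows 5 each [-0.006 -0.004 -0.958] [-0.01 -0.02 -0.02] j [ 54.9  10.2 -19.1  -0.1 -60.7 -33.7] F [ 0.1 -0.6 -0.2] w 0.0008
w [(0.64, [296.0, 103.0, 401.0, 177.0])]
sc [(0.88, [390.0, 155.0, 430.0, 170.0]), (0.33, [342.0, 217.0, 373.0, 250.0])]
sd []
pin bot/top pred [[306.0, 162.0], [303.0, 169.0], [423.0, 165.0], [426.0, 155.0], [254.0, 142.0], [253.0, 128.0]]
```

```bash
python3 -m creep '[[0,0,0,-0.9,0,0,0],[0,0,0,-0.9,0,0,0],[0,0,0,-0.9,0,0,0],[0,0,0,-0.9,0,0,0],[0,0,0,-0.7,0,0,0],[0,0,0,-0.49,0,0,0],[0,0,0,0,0,0,0]]'
python3 - <<'E'
from h import *
for th in (.6,.9,1.2,1.45,1.57):
    p,d=pin(th)
    # pusher face normal f heading -69 ; centre = pin - f*18
    f=np.array([np.cos(np.radians(-69)),np.sin(np.radians(-69)),0]); q=p-.018*f; print(th,np.round(q,4)); 
    go([q[0],q[1],.066],down(201))
E
```

```text
time_s: 16.4
tcp_pos: [0.4498, 0.3049, 0.0636]
eef_rot: [179.7, -0.0, -69.1]
contact_force: [-0.1, -0.5, -0.7]
gripper_width: 0.0005
gripper_force: 0.0
0.6 [0.4672 0.3002 0.    ]
t 16.4 shift [ 0.7  -0.19  0.1 ] turn [ 0.1 -0.2  0.1] rows 1 each [ 0.698 -0.19   0.096] [ 0.14 -0.24  0.07] j [ 54.7  17.9 -27.4  -0.2 -45.  -33.7] F [-0.1 -0.5 -0.7] w 0.0005
0.9 [0.4826 0.2819 0.    ]
t 16.4 shift [ 1.31 -0.92  0.1 ] turn [ 0.1 -0.2  0.1] rows 2 each [ 0.657 -0.461  0.048] [ 0.07 -0.12  0.04] j [ 54.7  17.9 -27.4  -0.2 -45.  -33.7] F [-0.1 -0.5 -0.7] w 0.0005
1.2 [0.4919 0.2598 0.    ]
t 16.4 shift [ 1.68 -1.8   0.1 ] turn [ 0.1 -0.2  0.1] rows 2 each [ 0.842 -0.902  0.048] [ 0.07 -0.12  0.04] j [ 54.7  17.9 -27.4  -0.2 -45.  -33.7] F [-0.1 -0.5 -0.7] w 0.0005
1.45 [0.4943 0.24   0.    ]
t 16.4 shift [ 1.78 -2.6   0.1 ] turn [ 0.1 -0.2  0.1] rows 3 each [ 0.594 -0.865  0.032] [ 0.05 -0.08  0.02] j [ 54.7  17.9 -27.4  -0.2 -45.  -33.7] F [-0.1 -0.5 -0.7] w 0.0005
1.57 [0.4938 0.2305 0.    ]
t 16.4 shift [ 1.76 -2.98  0.1 ] turn [ 0.1 -0.2  0.1] rows 3 each [ 0.586 -0.993  0.032] [ 0.05 -0.08  0.02] j [ 54.7  17.9 -27.4  -0.2 -45.  -33.7] F [-0.1 -0.5 -0.7] w 0.0005
```

```bash
python3 -m creep '[[0,0.35,-0.1,0.1,0,0,0],[0,0.35,-0.1,0,0,0,0],[0,0.31,-0.37,0,0,0,0],[0,0.3,-0.36,0,0,0,0],[0,0.19,-0.44,0,0,0,0],[0,0.18,-0.44,0,0,0,0],[0,0.05,-0.4,0,0,0,0],[0,0.05,-0.4,0,0,0,0]]'
python3 -m creep '[[0,0,-0.15,0,0,0,0],[0,0,-0.1,0,0,0,0],[0,0,0,0,0,0,0]]'
python3 -c "
from h import *
go([.4938,.2305,.066],down(201))"
```

```text
time_s: 17.07
tcp_pos: [0.4951, 0.2399, 0.0687]
eef_rot: [179.9, 0.1, -69.0]
contact_force: [-0.5, 0.8, 0.2]
gripper_width: 0.0005
gripper_force: 0.4
time_s: 17.32
tcp_pos: [0.4948, 0.2346, 0.0687]
eef_rot: [179.9, 0.1, -69.0]
contact_force: [0.4, -0.2, -0.1]
gripper_width: 0.0007
gripper_force: 0.0
t 17.32 shift [-0.04 -0.17 -0.11] turn [-0.  -0.1 -0. ] rows 1 each [-0.042 -0.165 -0.109] [-0.03 -0.07 -0.02] j [ 45.8  17.7 -26.8  -0.1 -45.5 -24.7] F [ 0.4 -0.2 -0.1] w 0.0007
```

Now creep to the stop until force shows.

```bash
python3 -m creep '[[0,-0.02,-0.08,0,0,0,0],[0,-0.02,-0.08,0,0,0,0],[0,0,0,0,0,0,0]]'; python3 -m creep '[[0,0,-0.06,0,0,0,0],[0,0,-0.06,0,0,0,0],[0,0,0,0,0,0,0]]'
python3 - <<'E'
from h import *
p,s=capture('scene'),capture('side')
for n,q in (('sc',p),('sd',s)): print(n,[(round(float(k['conf']),2),np.round(k['bbox']).tolist()) for k in search_frame(q,'keeper_pin')[:2]])
P,_=pin(1.57);print([np.round(proj(n,P+[0,0,z])[0]).tolist() for n in ('scene','side') for z in (.054,.1)])
E
```

```text
time_s: 17.57
tcp_pos: [0.494, 0.2315, 0.0688]
eef_rot: [180.0, 0.1, -68.9]
contact_force: [-0.6, 1.4, 0.9]
gripper_width: 0.0004
gripper_force: 0.6
time_s: 17.82
tcp_pos: [0.4941, 0.229, 0.0687]
eef_rot: [-180.0, 0.1, -68.9]
contact_force: [-2.1, 5.4, 1.3]
gripper_width: 0.0008
gripper_force: 2.4
sc [(0.62, [390.0, 154.0, 414.0, 187.0])]
sd [(0.61, [235.0, 138.0, 271.0, 160.0])]
[[405.0, 180.0], [408.0, 170.0], [269.0, 152.0], [268.0, 138.0]]
```

```bash
python3 -m creep '[[0,0,-0.05,0,0,0,0],[0,0,0,0,0,0,0]]'
```

```text
time_s: 18.18
tcp_pos: [0.4941, 0.2289, 0.0688]
eef_rot: [-179.9, 0.2, -68.9]
contact_force: [-4.0, 9.7, -1.1]
gripper_width: 0.0006
gripper_force: 4.8
```

```bash
python3 -m creep '[[0,0.1,0.3,0,0,0,0],[0,0.1,0.5,0,0,0,0],[0,0.1,0.6,0.3,0,0,0],[0,0,0,1,0,0,0],[0,0,0,1,0,0,0],[0,0,0,1,0,0,0],[0,0,0,1,0,0,0],[0,0,0,1,0,0,0]]'
python3 - <<'E'
from h import *
print(tri((358.5,233),(336.5,166.5)))
go([.615,-.01,.26],down(264))
go([.615,-.01,.26],down(90))
p=capture('scene'); s=capture('side')
for n,q in (('sc',p),('sd',s)):
  for t in ('keeper_pin','knob_grip','board'): print(n,t,[(round(float(k['conf']),2),np.round(k['bbox']).tolist()) for k in search_frame(q,t)[:2]])
E
```

```text
time_s: 18.85
tcp_pos: [0.5017, 0.2623, 0.2024]
eef_rot: [179.9, 0.0, -68.9]
contact_force: [-0.5, 0.5, -0.9]
gripper_width: 0.0001
gripper_force: 0.0
(array([0.62539947, 0.01817562, 0.09364106]), np.float64(0.0003282486957818599))
t 18.85 shift [  4.53 -10.89   2.31] turn [ 0.  -0.1 62.9] rows 11 each [ 0.412 -0.99   0.21 ] [ 0.   -0.    5.72] j [ 47.4  11.4 -15.3  -0.  -63.4 -26.3] F [-0.5  0.5 -0.9] w 0.0001
t 18.85 shift [  4.53 -10.89   2.31] turn [-1.000e-01 -1.000e-01 -1.111e+02] rows 16 each [ 0.283 -0.681  0.144] [-0.   -0.   -6.94] j [ 47.4  11.4 -15.3  -0.  -63.4 -26.3] F [-0.5  0.5 -0.9] w 0.0001
sc keeper_pin [(0.72, [389.0, 154.0, 412.0, 184.0])]
sc knob_grip [(0.67, [343.0, 219.0, 373.0, 250.0]), (0.64, [230.0, 313.0, 269.0, 346.0])]
sc board [(0.84, [382.0, 160.0, 415.0, 212.0]), (0.58, [142.0, 167.0, 197.0, 217.0])]
sd keeper_pin [(0.48, [237.0, 139.0, 272.0, 163.0])]
sd knob_grip [(0.68, [325.0, 157.0, 350.0, 179.0]), (0.57, [208.0, 236.0, 244.0, 268.0])]
sd board [(0.98, [252.0, 142.0, 304.0, 165.0]), (0.66, [411.0, 248.0, 455.0, 285.0])]
```

```bash
python3 -m creep '[[87,0.12,-0.9,0.23,0,0,5.72],[87,0.12,-0.9,0.23,0,0,5.72],[87,0.12,-0.9,0.23,0,0,5.72],[87,0.12,-0.9,0.23,0,0,5.72],[87,0.12,-0.9,0.23,0,0,5.72],[87,0.12,-0.9,0.23,0,0,5.72],[87,0.12,-0.9,0.23,0,0,5.72],[87,0.12,-0.9,0.23,0,0,5.72]]'
python3 -m creep '[[87,0.12,-0.9,0.23,0,0,5.72],[87,0.12,-0.9,0.23,0,0,5.72],[87,0.12,-0.9,0,0,0,5.72],[87,0,0,0,0,0,0],[87,0,0,0,0,0,0]]'
python3 - <<'E'
from h import *
w=capture('wrist'); np.savez('wrist7.npz',K=w['K'],o=w['origin'],R=w['rotation']); cv2.imwrite('pics/w8.png',w['frame'][:,:,::-1])
print(r.get_state()['tcp_pos'],r.get_state()['joints'].round(1))
for t in ('knob_grip','switch_box'): print(t,[(round(float(k['conf']),2),np.round(k['bbox']).tolist()) for k in outline_of(w,t)[:2]])
print(proj('wrist7',[.625,.018,.12]),proj('wrist7',[.625,.018,.092]))
g=cv2.cvtColor(w['frame'],cv2.COLOR_RGB2GRAY)
k=outline_of(w,'knob_grip')[0]; x0,y0,x1,y1=map(int,k['bbox'])
for v in range(max(0,y0-4),min(y1+5,215),3): print(v,x0-4,' '.join('%3d'%a for a in g[v,max(0,x0-4):x1+5:3]))
E
```

```text
time_s: 19.92
tcp_pos: [0.5253, 0.0808, 0.2466]
eef_rot: [179.9, 0.1, -22.9]
contact_force: [1.0, -0.0, -0.6]
gripper_width: 0.0484
gripper_force: 0.0
time_s: 20.33
tcp_pos: [0.5344, 0.0134, 0.2579]
eef_rot: [179.9, 0.1, -6.2]
contact_force: [0.2, -0.1, 0.0]
gripper_width: 0.0815
gripper_force: 0.0
[0.53440832 0.01411448 0.25791356] [ 22.5   6.2 -14.1  -0.  -69.8  61.3]
knob_grip [(0.88, [271.0, 59.0, 340.0, 130.0])]
switch_box [(0.92, [266.0, 33.0, 350.0, 154.0]), (0.3, [174.0, 224.0, 179.0, 249.0])]
[[304.10151345  94.8842558 ]] [[305.52968551  97.28861683]]
55 266 161 210 210 210 210 210 214 214 214 223 220 229 230 230 228 230 216 215 214 212 212 213 213 212 215 215
58 266 159 212 211 208 208 212 141 116 115 119  84  72  54 255  68  77 217 215 213 212 212 212 212 211 215 215
61 266 162 209 207 209 208 210 142 120 122 133  55  73  46 255  64  80  59  81 226 211 213 215 212 213 216 217
64 266 157 211 209 210 211 220 148 130  55  61  56  76  44 254  65  78  65  77  70 122 222 216 215 216 216 217
67 266 154 211 210 211 219 114 109  74  76  62  59  73  44 253  65  81  66  76  76  78  5
[... 1775 characters left out ...]
  62  59  56  54 221 220 221
118 266  79 113 113 113 114  89  54  57  55  56  57  57  56  57  57  57  57  57  57  57  58  58 164 220 220 220
121 266  77 191 212 215 215 214  87  56  57  55  58  56  58  56  57  57  55  59  57  57  59  41 222 220 218 218
124 266  78 187 209 212 211 209 223 107  52  55  55  57  57  55  57  57  56  59  57  54 121 105 220 218 216 218
127 266  79 183 207 208 209 209 222 115 121  58  52  51  53  53  52  56  56  53  44 123 119 115 224 218 219 220
130 266  79 175 208 207 209 209 221 115 118 118 119 125  83  80  80  82 128 120 118 118 117 116 224 219 219 219
133 266  80 175 210 208 206 208 214 110 117 118 116 116 116 118 118 119 118 118 119 116 119 117 225 219 219 220
```

Run:
```python
from h import *
a=np.linspace(0,6.28,60)
def pts(x,y,h=-6):
    c=[x,y,0]; u=np.array([np.cos(np.radians(h)),np.sin(np.radians(h)),0]); v=np.array([-u[1],u[0],0])
    P=[np.array([x+.034*np.cos(t),y+.034*np.sin(t),z]) for t in a for z in (.08,.092)]
    P+=[c+s*.031*u+q*.008*v+np.array([0,0,.12]) for s in(1,-1) for q in (1,-1)]
    return np.array(P)
for x in (.624,.627,.630):
    for n in ('scene','side','wrist7'):
        q=proj(n,pts(x,.0165)); print(x,n,np.round([*q.min(0),*q.max(0)],1))
for x,y in ((.626,.0165),(.630,.0165)):
    q=proj('wrist7',pts(x,y)[-4:]); print(np.round(q,1).tolist())
g=cv2.cvtColor(cv2.imread('pics/w8.png'),cv2.COLOR_BGR2GRAY)
print(g[50:64,302],g[50:64,309]); print(g[120:136,302])
for v in (65,85,105): print(g[v,288:322])
```

```text
0.624 scene [343.4 215.8 371.6 247.8]
0.624 side [322.9 155.  349.6 178.9]
0.624 wrist7 [273.   58.9 341.2 133. ]
0.627 scene [343.9 216.8 372.1 248.8]
0.627 side [324.  154.7 350.7 178.7]
0.627 wrist7 [272.6  55.2 341.  130. ]
0.63 scene [344.3 217.8 372.6 249.9]
0.63 side [325.1 154.5 351.8 178.4]
0.63 wrist7 [272.1  51.5 340.7 127. ]
[[296.0, 56.5], [314.1, 56.5], [297.6, 128.7], [314.7, 128.6]]
[[295.4, 51.6], [313.6, 51.5], [297.0, 124.3], [314.2, 124.2]]
[212 210 213 212 216 230 129  52  54  49  45  46  45  42] [214 214 214 215 216 229 131  57  75  75  74  75  75  76]
[ 59  58  57  58  57  57  55  53  54  51  83 121 118 116 117 118]
[ 62  69  66  60  60  59  62  62  60  67  73  74  75  68  45 255 255 254
 255 132  62  76  78  81  76  63  66  78  78  78  78  78  77  76]
[73 75 77 62 59 56 59 61 56 63 74 74 74 74 75 73 75 75 76 77 76 76 77 82
 75 64 65 78 77 77 77 79 78 78]
[72 71 75 60 55 56 56 57 56 60 72 74 74 76 73 75 74 74 74 79 76 77 78 79
 75 65 58 60 59 59 59 59 60 60]
```

```bash
python3 -m creep '[[87,0.8,0.03,0,0,0,0],[87,0.9,0.03,0,0,0,0],[87,1,0.03,-0.3,0,0,0],[87,0.9,0.02,-0.8,0,0,0],[87,0.1,0,-1,0,0,0],[87,0,0,-1,0,0,0],[87,0,0,-0.9,0,0,0],[87,0,0,0,0,0,0]]'
python3 -c "
from h import *
go([.6267,.0168,.098],down(264))"
```

```text
time_s: 21.2
tcp_pos: [0.6241, 0.0177, 0.1532]
eef_rot: [179.8, 0.5, -6.1]
contact_force: [-0.5, -0.7, -1.3]
gripper_width: 0.0869
gripper_force: 0.0
t 21.2 shift [ 0.1  -0.04 -2.21] turn [ 0.1 -0.6  0.1] rows 3 each [ 0.034 -0.012 -0.736] [ 0.04 -0.19  0.02] j [ 19.5  19.3 -11.2  -0.1 -60.1  64.5] F [-0.5 -0.7 -1.3] w 0.0869
```

```bash
python3 -m creep '[[87,0.05,-0.02,-0.8,0,-0.3,0],[87,0.05,-0.02,-0.8,0,-0.3,0],[87,0,0,-0.6,0,0,0],[20,0,0,0,0,0,0],[10,0,0,0,0,0,0],[0,0,0,0,0,0,0],[0,0,0,0,0,0,0],[0,0,0,0,0,0,0]]' 30
python3 -m creep '[[0,0,0,0,0,0,0],[0,0,0,0,0,0,0],[0,0,0,0,0,0,0],[0,0,0,0,0,0,0],[0,0,0,0,0,0,0],[0,0,0,0,0,0,0],[0,0,0,0,0,0,0]]' 40
```

```text
time_s: 21.87
tcp_pos: [0.6304, 0.0166, 0.1052]
eef_rot: [-179.9, -0.7, -6.0]
contact_force: [0.5, -0.3, -0.2]
gripper_width: 0.0591
gripper_force: 0.0
time_s: 22.45
tcp_pos: [0.6298, 0.017, 0.1037]
eef_rot: [-179.9, -0.6, -6.0]
contact_force: [-1.3, 3.2, 1.3]
gripper_width: 0.0153
gripper_force: 40.0
```

```bash
python3 -m creep '[[0,0,0,-0.1,0,0,0],[0,0,0,-0.1,0,0,0],[0,0,0,-0.1,0,0,0],[0,0,0,0,0,0,0]]' 50
```

```text
time_s: 22.78
tcp_pos: [0.6299, 0.017, 0.0968]
eef_rot: [-179.9, -0.6, -6.0]
contact_force: [-3.5, 5.1, 8.7]
gripper_width: 0.0154
gripper_force: 50.0
```

```bash
python3 -m creep '[[0,0,0,-0.02,0,0,0],[0,-0.01,-0.01,0,0,0,-4],[0,-0.01,-0.01,0,0,0,-6],[0,-0.01,-0.01,0,0,0,-6],[0,-0.01,-0.01,0,0,0,-6],[0,-0.01,-0.01,0,0,0,-6],[0,0,0,0,0,0,0]]'
```

```text
time_s: 23.37
tcp_pos: [0.6293, 0.0159, 0.0971]
eef_rot: [-179.9, -0.6, -34.4]
contact_force: [-2.9, 5.4, 9.0]
gripper_width: 0.0155
gripper_force: 50.0
```

```bash
python3 -m creep '[[0,-0.01,-0.01,0,0,0,-7],[0,-0.01,-0.01,0,0,0,-7],[0,-0.01,-0.01,0,0,0,-7],[0,-0.01,-0.01,0,0,0,-7],[0,-0.01,-0.01,0,0,0,-7],[0,-0.01,-0.01,0,0,0,-7],[0,0,0,0,0,0,0]]'; python3 -m creep '[[0,-0.01,-0.01,0,0,0,-6],[0,-0.01,-0.01,0,0,0,-6],[0,0,0,0,0,0,-3],[0,0,0,0,0,0,0]]'; python3 -c "
from h import *
print(r.get_state()['moment'],r.get_state()['joints'])"
```

```text
time_s: 23.95
tcp_pos: [0.6278, 0.0149, 0.097]
eef_rot: [-179.8, -0.5, -76.4]
contact_force: [-2.7, 6.8, 9.6]
gripper_width: 0.0155
gripper_force: 50.0
time_s: 24.28
tcp_pos: [0.6271, 0.0148, 0.0969]
eef_rot: [-179.8, -0.4, -91.2]
contact_force: [-3.7, 8.3, 9.1]
gripper_width: 0.0156
gripper_force: 50.0
[ 3.43275637  1.5635088  -0.04739037] [ 19.43476808  22.21415049 -15.29915022   0.56507903 -52.48938458
 -20.97277087]
```

```bash
python3 -m creep '[[0,0,0,0,0,0,-3],[0,0,0,0,0,0,-2],[0,0,0,0,0,0,-1],[0,0,0,0,0,0,0]]'; python3 -c "
from h import *
print(r.get_state()['moment'],r.get_state()['joints'])"
```

```text
time_s: 24.62
tcp_pos: [0.627, 0.0148, 0.0969]
eef_rot: [-179.9, -0.4, -97.0]
contact_force: [-4.4, 8.9, 9.4]
gripper_width: 0.0158
gripper_force: 50.0
[3.50373149 1.77621594 0.19774596] [ 19.42754796  22.24273252 -15.2490068    0.5371796  -52.58148894
 -26.79234239]
```

```bash
python3 -m creep '[[0,0,0,0.12,0,0,0],[0,0,0,0.1,0,0,0],[0,0,0,0.07,0,0,0],[40,0,0,0,0,0,0],[87,0,0,0,0,0,0],[87,0,0,0,0,0,0],[87,0,0,0,0,0,0],[87,0,0,0,0,0,0]]'
python3 -m creep '[[87,0,0,0,0,0,0],[87,0,0,0,0,0,0],[87,0,0,0,0,0,0],[87,0,0,0.3,0,0,0],[87,0,0,0.8,0,0,0],[87,0,0,1,0,0,0],[87,0,0,1,0,0,0],[87,0,0,1,0,0,0]]'
python3 -m creep '[[87,-0.8,0,0.3,0,0,0],[87,-0.9,0,0.3,0,0,0],[87,-0.9,0,0,0,0,0],[87,-0.9,0,0,0,0,0],[87,0,0,0,0,0,0]]'
python3 - <<'E'
from h import *
p,s=capture('scene'),capture('side')
for n,q in (('sc',p),('sd',s)):
  for t in ('keeper_pin','knob_grip','board'): print(n,t,[(round(float(k['conf']),2),np.round(k['bbox']).tolist()) for k in search_frame(q,t)[:2]])
print(r.get_state()['contact_force'])
w=capture('wrist'); np.savez('wrist8.npz',K=w['K'],o=w['origin'],R=w['rotation'])
for t in ('keeper_pin','knob_grip','board'): print('w',t,[(round(float(k['conf']),2),np.round(k['bbox']).tolist()) for k in search_frame(w,t)[:2]])
k=(p['frame'][215:252:2,340:378:2]).mean(2).astype(int)
for row in k: print(*row)
E
```

```text
time_s: 25.28
tcp_pos: [0.6262, 0.0127, 0.1027]
eef_rot: [-180.0, -0.6, -97.1]
contact_force: [0.5, -0.3, 0.0]
gripper_width: 0.0435
gripper_force: 0.0
time_s: 25.95
tcp_pos: [0.6263, 0.0129, 0.2072]
eef_rot: [-180.0, -0.5, -97.0]
contact_force: [0.9, -0.2, -0.7]
gripper_width: 0.0865
gripper_force: 0.0
time_s: 26.37
tcp_pos: [0.5357, 0.0128, 0.2218]
eef_rot: [-179.9, -0.5, -97.0]
contact_force: [-0.6, -0.7, -0.4]
gripper_width: 0.0871
gripper_force: 0.0
sc keeper_pin [(0.23, [222.0, 214.0, 269.0, 287.0])]
sc knob_grip [(0.73, [228.0, 142.0, 254.0, 170.0]), (0.24, [227.0, 312.0, 269.0, 345.0])]
sc board [(0.92, [382.0, 160.0, 416.0, 212.0]), (0.72, [139.0, 169.0, 198.0, 220.0])]
sd keeper_pin [(0.61, [236.0, 137.0, 274.0, 163.0]), (0.21, [326.0, 152.0, 350.0, 178.0])]
sd knob_grip [(0.74, [207.0, 237.0, 244.0, 268.0]), (0.59, [324.0, 150.0, 350.0, 180.0])]
sd board [(0.86, [252.0, 143.0, 306.0, 163.0]), (0.61, [194.0, 328.0, 293.0, 400.0])]
[-0.55012417 -0.46811007  0.03816072]
w keeper_pin [(0.2, [195.0, 176.0, 270.0, 244.0])]
w knob_grip [(0.89, [195.0, 176.0, 270.0, 242.0])]
w boa
[... 502 characters left out ...]
26 24 22 24 25 24 23 27 38 38
153 152 158 26 209 158 100 30 31 32 23 22 22 21 23 22 36 40 40
151 153 139 26 22 24 24 23 22 23 22 22 22 22 22 20 44 43 40
153 156 119 25 23 24 20 22 24 22 20 23 21 24 21 21 36 54 38
154 156 141 29 21 21 23 24 23 21 22 23 21 22 23 22 42 64 39
150 152 157 35 26 23 24 25 23 25 32 30 21 25 22 22 55 69 47
146 152 155 68 30 33 33 31 32 33 31 30 23 21 22 22 63 67 54
122 156 154 114 23 32 33 31 30 33 31 34 26 21 22 54 68 66 68
99 153 155 157 49 27 26 31 32 33 31 33 28 21 38 69 67 66 68
82 155 153 155 129 45 36 25 23 23 22 22 27 38 63 66 66 68 69
81 126 154 152 155 141 56 35 38 40 40 39 44 61 68 67 67 66 68
81 110 154 152 151 154 155 123 67 52 56 67 67 67 65 66 67 67 67
```

```bash
python3 -c "
from h import *
print(close_job())"
```

```text
the job is handed in; nothing more can be done
None
```

I handed the job in with every step done as far as the cameras and force readings show, but no pass/fail result came back. The board is turned over and released in the cradle, leaning an estimated 0.05 rad past nominal (limit 0.10). The keeper is at its stop. The knob turned about 91° and the arm let it back up before releasing it, but I didn't measure its final height. On the first try the board pressed on the cradle's front lip with about 58 N, before I shifted it back and seated it.

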